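# Load and lock the tea drawers

### The arm

A 6-joint arm with a two-finger parallel gripper is mounted at the origin on the work surface. World frame = base frame: x ahead of the robot, y to its left, z up, the work surface at z = 0. Lengths are in mm, angles in degrees, forces in N, time in s.
With the tool pointing down it reaches from about 325 to 775 mm from the base axis. Payload 5.5 kg.
Tool frame: the origin (TCP) lies at the very end of the fingers, on their centre line; the grasp point (between the pads) lies 19 mm behind it; z points along the fingers, y is the line along which they close (so a half turn about z gives the same grasp; the last joint's range is limited). The gripper opens to 85 mm and grips with 20 to 120 N. Pads are 22 mm wide; open, the fingers measure 114 mm over their backs; the gripper's body (76 mm by 85 mm) begins 54 mm behind the grasp point. The pads swing forward as they close: fully open they stand 13 mm farther back than shut.
Start: joints at [-75.269, 5.22, 70.514, -0, 104.267, -3.249], TCP at [185.205, -570.715, 231.275] pointing down, gripper open.
Joint ranges: [-164.24, 164.24], [-49.07, 125.15], [9.68, 141.18], [-86.29, 266.29], [3.28, 154.24], [-151.56, 151.56]. Speed limits (degrees/s): [147.25, 147.25, 172.46, 180, 180, 180].

### API

Orientations are given as [roll, pitch, yaw] about the fixed x, y, z axes, in that order (R = Rz(yaw) Ry(pitch) Rx(roll)).
In Python, from workcell import status, eyes, env gives the robot as it stands. The module is installed in compiled form; this text tells all that it offers.
- The arm moves only by the shell command python3 -m handwheel 'ROWS' [OPENING] [FORCE]. ROWS is JSON, a list of rows, each an object of numbers: "dx", "dy", "dz": the shift along the tool's x, y, z in mm; "twist": the turn about the tool's z in rad. A call has 1 to 5 rows; each row is the pose to reach, as a shift and turn from the pose commanded when the call began, along the tool's axes at that moment; what a row does not reach only later rows make up. A row lasts 1/10 s, in which the tool goes at most 50 mm and 8.59 degrees, less where a joint would pass 70% of its speed; a pose out of reach is approached as far as the arm can. A call with a gripper value outside its range is refused whole. OPENING is the opening, from 0 (shut) to 1 (fully open), set as the call begins (- or left out, the last holds). The fingers move at their own pace and stop on an object; FORCE is the grip in N (left out, the last holds). Time passes only in rows, so rows that repeat a pose let the fingers close. It gives the time, the measured TCP pose, the force, the opening and the grip force at its end, in the units of the state.
- status.get_state(): the state, without advancing time (a new reading comes with each control period).
- eyes.read_camera(name): name is "scene" or "top" or "wrist"; returns the picture (384x512x3 uint8, blue, green, red); there is no depth.
- eyes.camera_params(name): a dict with "fov_y" (degrees; the focal length in pixels is half the picture's height over the tangent of half this angle, whatever the lens; pixels are square), "cx", "cy" (the principal point, pixels), "dist_coeffs" ([k1, k2, p1, p2, k3] as OpenCV has them; the pictures are not rectified), "R" (3x3) and "t" (3): a world point X has camera coordinates R X + t. Camera axes: x right, y down, z forward; pixel columns grow to the right and rows downward; lengths in mm; the calibration is good to about 2 mm. A picture is of the moment at which its call begins: read the wrist's pose just before it. camera_params takes no time and is no camera call; for the wrist camera it gives the pose at the moment of the call.
- env.hand_in(): hands the job in; it is judged then, once.
The state is a dict: "time_s": time; "joint_positions": joint angles; "joint_velocities": joint speeds; "joint_torque": joint torques, N m; "tcp_pos": TCP position; "orientation": TCP orientation; "ft_force": force on the tool from outside, world axes, zero at the start; "torque": the same for the moment, N m; "grip_width": finger opening in mm; "finger_force": force on a finger pad.
Only numpy, scipy, OpenCV 4.12 (cv2) and the standard library are available. Lean on these libraries where they do the work, as an engineer would, in place of code of your own. Each camera call takes 0.05 s, during which the arm holds its last target. There are 200 camera calls.

### The job

Put the tea drawers away: turn the lock collar on top of the black case to its open (green) mark, slide every loose tea drawer that is there leading end first fully home into a bay of its own, and then turn the collar round to its locked (red) mark so the orange comb holds them all in. Leave the kettle, teapot, tumbler, tin, sugar jar and saucer standing where they are.

Things in the scene. Friction and masses are not known exactly. Their poses are not given: they have to be found in the camera images.
- caddy: fixed black plastic drawer case, 116 deep (x) x 244 wide (y) x 36 mm high; origin: centre of its underside, on the shelf; x axis runs from open front to closed back. Four bays 46 wide x 31 high, 58 mm apart, 12 mm walls between, open at the front, no floor (drawers slide on the shelf), 110 mm deep to the back wall, the stop. A fully home drawer's origin is at x = -3 mm in this frame
- comb (a joint): sideways slide (m) of the orange keeper comb along the roof's front edge (top 43 mm high), driven by the collar, 0 open to 0.014 locked. One tooth per bay, 8 mm wide, hangs 4 to 8 mm before the mouths down to 14 mm above the shelf. Open: teeth before the walls, bays free. Locked: each stands 4 to 12 mm in from one side of a mouth; drawers cannot pass, and one sticking out over 4 mm jams the collar
- collar (a joint): angle of the captive lock collar on the case's roof: 0 = open (green mark, at its stop), 1.25 rad = locked (red mark, at its stop); grows counter-clockwise seen from above; turns with a friction of about 0.15 N m and stays where it is left, but a drawer rubbing hard on a tooth can drag it
- collar_grip (a point): on the collar's vertical axis, 78 mm above the shelf. Collar: aluminium, 64 mm across, its round top 58 mm above the shelf, with an upright wing on it 58 long x 14 thick x 26 mm high (top at 84 mm) to pinch from above; x axis along the wing, to the red dot. The wing points 0.625 rad clockwise of the case's x axis when open, 0.625 counter-clockwise when locked
- bay0 (a point): middle of the mouth of bay 0 at shelf level, 58 mm in front of the caddy's centre; x axis points into the bay. Any drawer fits any bay.
- bay1 (a point): middle of the mouth of bay 1 at shelf level, 58 mm in front of the caddy's centre; x axis points into the bay. Any drawer fits any bay.
- bay2 (a point): middle of the mouth of bay 2 at shelf level, 58 mm in front of the caddy's centre; x axis points into the bay. Any drawer fits any bay.
- bay3 (a point): middle of the mouth of bay 3 at shelf level, 58 mm in front of the caddy's centre; x axis points into the bay. Any drawer fits any bay.
- drawer0: loose closed aluminium tea drawer (may be absent), 110 long x 44 wide x 28 mm high, green label on top, 0.13 to 0.25 kg; origin: centre of the box's underside; +x is the leading end (corners rounded 8 mm), which goes in first. From the rear face (x = -55 mm) a wooden pull 46 long x 14 wide x 28 mm high reaches to x = -101 mm
- drawer1: loose closed aluminium tea drawer (may be absent), 110 long x 44 wide x 28 mm high, copper label on top, 0.13 to 0.25 kg; origin: centre of the box's underside; +x is the leading end (corners rounded 8 mm), which goes in first. From the rear face (x = -55 mm) a wooden pull 46 long x 14 wide x 28 mm high reaches to x = -101 mm
- drawer2: loose closed aluminium tea drawer (may be absent), 110 long x 44 wide x 28 mm high, blue label on top, 0.13 to 0.25 kg; origin: centre of the box's underside; +x is the leading end (corners rounded 8 mm), which goes in first. From the rear face (x = -55 mm) a wooden pull 46 long x 14 wide x 28 mm high reaches to x = -101 mm
- drawer3: loose closed aluminium tea drawer (may be absent), 110 long x 44 wide x 28 mm high, yellow label on top, 0.13 to 0.25 kg; origin: centre of the box's underside; +x is the leading end (corners rounded 8 mm), which goes in first. From the rear face (x = -55 mm) a wooden pull 46 long x 14 wide x 28 mm high reaches to x = -101 mm
- kettle: bystander: steel kettle with black handle, 175 mm high, 0.95 kg; origin at the centre of its underside
- teapot: bystander: pale pink ceramic teapot, 123 mm high; origin at the centre of its underside
- tumbler: bystander: glass tumbler, 72 mm across, 100 mm high; origin at the centre of its underside
- tin: bystander: screw-top aluminium tin, 76 mm across, 110 mm high; origin at the centre of its underside
- sugar: bystander: glass sugar jar with white lid, 70 mm across, 90 mm high; origin at the centre of its underside
- saucer: bystander: white saucer, 130 mm across, 12 mm high; origin at the centre of its underside
- drawer0_pull (a point): grip point in the middle of drawer0's wooden pull: 83 mm behind its origin, 14 mm above its underside; pinched here across y, the fingers stay clear of the comb when the drawer is home
- drawer1_pull (a point): grip point in the middle of drawer1's wooden pull: 83 mm behind its origin, 14 mm above its underside; pinched here across y, the fingers stay clear of the comb when the drawer is home
- drawer2_pull (a point): grip point in the middle of drawer2's wooden pull: 83 mm behind its origin, 14 mm above its underside; pinched here across y, the fingers stay clear of the comb when the drawer is home
- drawer3_pull (a point): grip point in the middle of drawer3's wooden pull: 83 mm behind its origin, 14 mm above its underside; pinched here across y, the fingers stay clear of the comb when the drawer is home
Not all that is in view belongs to the job. Leave any purple look-alike of the drawer2 alone.

How it is judged:
By the outcome, as a careful person would: the job done as asked, in the order asked, and still so for the second after the job is handed in, with the robot touching nothing.
Of drawer0, drawer1, drawer2, drawer3 only 3 to 4 are there at a start; the rules pass over those that are not, and their reading is None.
At some moment in a run one of drawer0, drawer1, drawer2, drawer3 may be knocked a few centimetres aside while the robot is not near it.
Once in a run the grip may slacken for a moment while it holds something.
It also fails if it takes over 208 s, if anything falls off the work surface, if the arm or the gripper's body presses on something with over 40 N, if the wrist force passes 120 N, or if a joint passes its speed limit or range.

## Working session

There is one attempt and no reset: what is moved stays moved. The work goes in short steps, Python scripts to look and compute and a shell command to move; the robot and the scene stay as the last step left them, time stands still between calls to the robot, and variables do not carry over. Pictures are saved under pics/ and viewed, at most 14 in all, crops included, and the job is handed in when it is done.

```bash
ls; mkdir -p pics
cat > h.py <<'E'
import numpy as np,cv2
from workcell import status,eyes,env
def K(p):
    f=192/np.tan(np.radians(p['fov_y'])/2)
    return np.array([[f,0,p['cx']],[0,f,p['cy']],[0,0,1]])
def ray(p,uv,z):
    uv=np.array(uv,float).reshape(-1,1,2)
    n=cv2.undistortPoints(uv,K(p),np.array(p['dist_coeffs'],float)).reshape(-1,2)
    R=np.array(p['R']);t=np.array(p['t']).ravel()
    C=-R.T@t; d=np.c_[n,np.ones(len(n))]@R
    return C+d*((z-C[2])/d[:,2])[:,None]
def proj(p,X):
    R=np.array(p['R']);t=np.array(p['t'],float).ravel()
    return cv2.projectPoints(np.array(X,float).reshape(-1,1,3),cv2.Rodrigues(R)[0],t,K(p),np.array(p['dist_coeffs'],float))[0].reshape(-1,2)
E
python3 - <<'E'
from h import *
for n in('top','scene','wrist'):
    p=eyes.camera_params(n);im=eyes.read_camera(n);cv2.imwrite(f'pics/{n}0.png',im)
    R=np.array(p['R']);print(n,p['fov_y'],p['dist_coeffs'],-R.T@np.array(p['t']).ravel(),R.round(2).tolist())
im=cv2.imread('pics/top0.png');cv2.imwrite('pics/top0b.png',cv2.resize(im,(800,600),interpolation=cv2.INTER_CUBIC))
s=status.get_state();print(s)
E
```

```text
pics
top 47.99009422600031 [-0.0110386  0.         0.         0.         0.       ] [ 380.6110521   -31.84139061 1541.80222341] [[0.03, -1.0, 0.01], [-0.99, -0.03, -0.11], [0.11, -0.01, -0.99]]
scene 56.59136039727697 [-0.08925421  0.          0.          0.          0.        ] [1244.91741671  635.7153699   816.13350738] [[-0.73, 0.69, 0.02], [0.4, 0.45, -0.8], [-0.55, -0.57, -0.61]]
wrist 69.17641747456433 [0.02020384 0.         0.         0.         0.        ] [ 253.47760329 -549.39377901  372.47368945] [[0.31, -0.95, -0.0], [-0.91, -0.3, 0.28], [-0.26, -0.08, -0.96]]
{'time_s': 0.15, 'joint_positions': array([-7.52670815e+01,  5.25408477e+00,  7.05656108e+01,  4.35255876e-04,
        1.04267265e+02, -3.24925003e+00]), 'joint_velocities': array([-0.10705904, -0.11577463, -0.2379145 ,  0.04411313, -0.04829738,
        0.01201717]), 'joint_torque': array([ 2.17833658e-03, -4.59372461e+01, -4.18526101e+01, -4.90669436e-05,
        9.58097982e-03,  4.39292114e-05]), 'tcp_pos': array([ 185.17345601, -570.48761454,  230.40550422]), 'orientation': array([-1.79913203e+02, -5.35020889e-03,  1.79822714e+01]), 'ft_force': array([-0.11350236, -0.15247607,  1.25482699]), 'torque': array([0.01137603, 0.0159612 , 0.03028307]), 'finger_force': 0.0, 'grip_width': 85.32315343444115}
```

View pics/top0b.png

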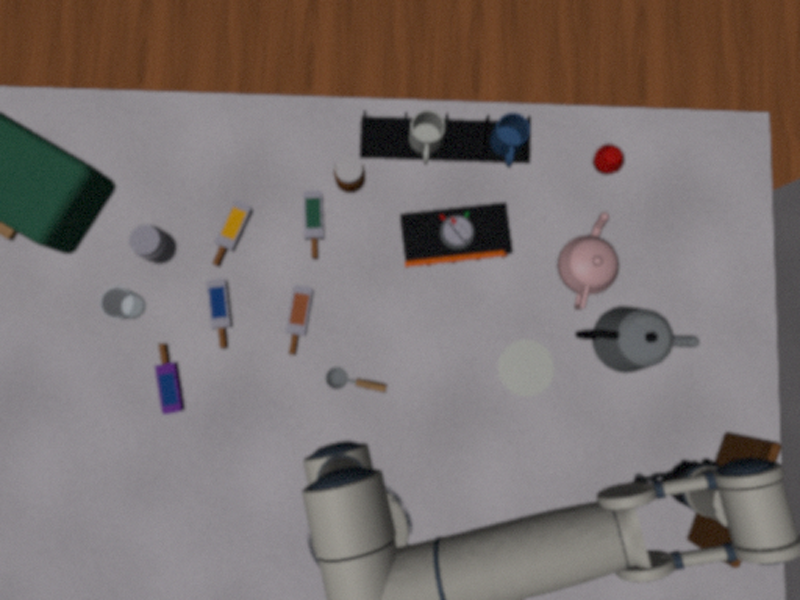

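View pics/scene0.png

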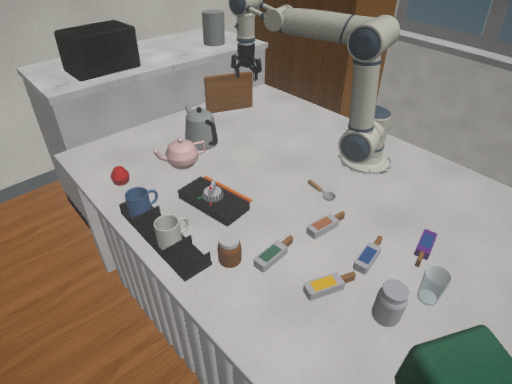

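The case, with its orange comb towards the robot, is at about (457,235) in the enlarged top view. All four drawers are there: green (314,220), copper (300,312), blue (218,305) and yellow (232,228). There are two candidates for the blue drawer. The one at (218,305) has a grey aluminium body and a blue label, so it is drawer2. The one at (168,388) has a purple body and is the look-alike.

```bash
cat >> h.py <<'E'
RNG={'green':((55,60,30),(90,255,140)),'copper':((3,90,90),(14,200,255)),'blue':((105,120,60),(122,255,200)),'yellow':((18,120,120),(32,255,255))}
E
python3 - <<'E'
from h import *
im=cv2.imread('pics/top0.png');p=eyes.camera_params('top')
hsv=cv2.cvtColor(im,cv2.COLOR_BGR2HSV)
pts={'green':((314,212),(315,248)),'copper':((300,308),(294,345)),'blue':((218,300),(223,340)),'yellow':((235,223),(220,257)),'purple':((167,392),(164,354)),
'casefl':((405,264),),'casefr':((510,253),),'casebl':((402,214),),'casebr':((506,205),),'collar':((457,230),),'saucer':((525,368),),'teapot':((588,265),),'kettle':((630,340),),'tin':((155,250),),'tumbler':((115,303),)}
for k,v in pts.items():
    v=np.array(v)*.64
    z=36 if k.startswith('case') else 58 if k=='collar' else 28
    print(k,ray(p,v,z)[:,:2].round(0).tolist(),[hsv[int(b),int(a)].tolist() for a,b in v])
s=cv2.imread('pics/top0.png')[165:265,80:200]
c=cv2.imread('pics/top0.png')[120:180,245:335]
cv2.imwrite('pics/crop1.png',np.hstack([cv2.resize(s,None,fx=4,fy=4,interpolation=2),cv2.resize(c,(320,213),interpolation=2).repeat(1,0)[:400].copy() if 0 else cv2.copyMakeBorder(cv2.resize(c,(320,213),interpolation=2),0,187,0,0,0)]))
E
```

```text
green [[711.0, 127.0], [628.0, 121.0]] [[78, 115, 71], [13, 153, 100]]
copper [[490.0, 149.0], [407.0, 158.0]] [[9, 156, 121], [15, 170, 90]]
blue [[503.0, 334.0], [414.0, 317.0]] [[108, 199, 100], [14, 164, 98]]
yellow [[680.0, 305.0], [600.0, 335.0]] [[21, 229, 169], [13, 149, 91]]
purple [[295.0, 434.0], [378.0, 447.0]] [[109, 203, 98], [14, 149, 99]]
casefl [[597.0, -84.0]] [[8, 120, 149]]
casefr [[629.0, -322.0]] [[135, 16, 64]]
casebl [[711.0, -74.0]] [[135, 5, 111]]
casebr [[740.0, -311.0]] [[120, 12, 62]]
collar [[674.0, -198.0]] [[128, 23, 120]]
saucer [[372.0, -359.0]] [[50, 5, 151]]
teapot [[609.0, -502.0]] [[178, 43, 165]]
kettle [[441.0, -597.0]] [[107, 17, 107]]
tin [[612.0, 483.0]] [[143, 12, 83]]
tumbler [[489.0, 564.0]] [[130, 9, 88]]
```

View pics/crop1.png

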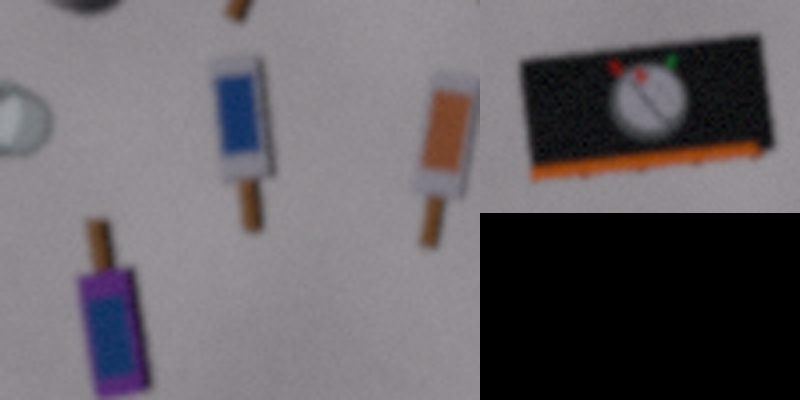

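Blue drawer confirmed: the aluminium body at crop (237,115) is drawer2, and the purple one at (110,335) stays untouched. The collar is partway round, with its wing pointing up and to the left. Next I move above the collar.

```bash
python3 -m handwheel '[{"dx":36,"dy":-12},{"dx":72,"dy":-24},{"dx":108,"dy":-36},{"dx":144,"dy":-48},{"dx":180,"dy":-60}]' 1 60
python3 -m handwheel '[{"dx":36,"dy":-12},{"dx":72,"dy":-24},{"dx":108,"dy":-36},{"dx":144,"dy":-48},{"dx":180,"dy":-60}]'
python3 -m handwheel '[{"dx":36,"dy":-12},{"dx":72,"dy":-24},{"dx":108,"dy":-36},{"dx":120,"dy":-50},{"dx":120,"dy":-50}]'
python3 - <<'E'
from h import *
p=eyes.camera_params('wrist');im=eyes.read_camera('wrist');cv2.imwrite('pics/w1.png',im);np.save('w1.npy',p,allow_pickle=True)
s=status.get_state();print(s['tcp_pos'],s['orientation'])
E
```

```text
[ 185.16651297 -570.53831397  230.57469618] [-1.79930041e+02 -3.53212906e-03  1.79799323e+01]invalid input at $[0]: expected keys dx, dy, dz, twist
invalid input at $[0]: expected keys dx, dy, dz, twist
invalid input at $[0]: expected keys dx, dy, dz, twist
```

View pics/w1.png

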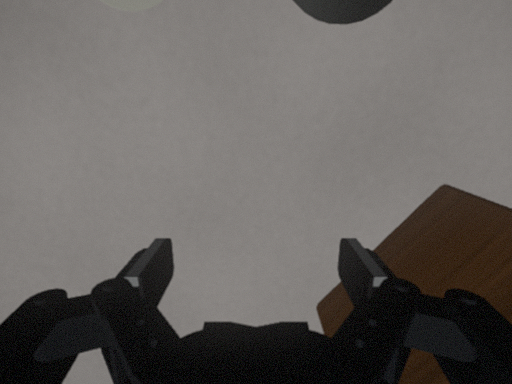

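The picture shows only the open fingers, with tips near (165,245) and (345,245), and bare shelf. Every row needs all four keys, so I'm sending the moves again.

```bash
python3 -m handwheel '[{"dx":36,"dy":-12,"dz":0,"twist":0},{"dx":72,"dy":-24,"dz":0,"twist":0},{"dx":108,"dy":-36,"dz":0,"twist":0},{"dx":144,"dy":-48,"dz":0,"twist":0},{"dx":180,"dy":-60,"dz":0,"twist":0}]' 1 60
python3 -m handwheel '[{"dx":36,"dy":-12,"dz":0,"twist":0},{"dx":72,"dy":-24,"dz":0,"twist":0},{"dx":108,"dy":-36,"dz":0,"twist":0},{"dx":144,"dy":-48,"dz":0,"twist":0},{"dx":180,"dy":-60,"dz":0,"twist":0}]'
python3 -m handwheel '[{"dx":36,"dy":-12,"dz":0,"twist":0},{"dx":72,"dy":-24,"dz":0,"twist":0},{"dx":108,"dy":-36,"dz":0,"twist":0},{"dx":130,"dy":-50,"dz":0,"twist":0},{"dx":130,"dy":-50,"dz":0,"twist":0}]'
cat >> h.py <<'E'
def snap(name,cam='wrist'):
    import json
    p=eyes.camera_params(cam);im=eyes.read_camera(cam);cv2.imwrite(f'pics/{name}.png',im)
    p={k:np.array(v).tolist() for k,v in p.items()};json.dump(p,open(f'{name}.json','w'));return p,im
def load(name):
    import json
    return json.load(open(f'{name}.json')),cv2.imread(f'pics/{name}.png')
E
python3 - <<'E'
from h import *
snap('w2')
s=status.get_state();print(s['tcp_pos'],s['orientation'])
E
```

```text
time_s: 0.7
tcp_pos: [338.9, -457.0, 231.1]
orientation: [-180.0, 0.0, 18.0]
ft_force: [1.0, -0.1, 0.2]
grip_width: 85.4
finger_force: 0.0
time_s: 1.2
tcp_pos: [491.7, -344.3, 231.1]
orientation: [-180.0, 0.0, 18.0]
ft_force: [-0.2, -0.9, 0.0]
grip_width: 85.3
finger_force: 0.0
time_s: 1.7
tcp_pos: [600.7, -254.7, 230.2]
orientation: [-179.9, 0.0, 18.2]
ft_force: [-0.2, -0.6, 0.2]
grip_width: 85.9
finger_force: 0.0
[ 599.61080333 -256.3008925   230.45277897] [-1.79949143e+02  5.22376114e-02  1.81409799e+01]
```

View pics/w2.png

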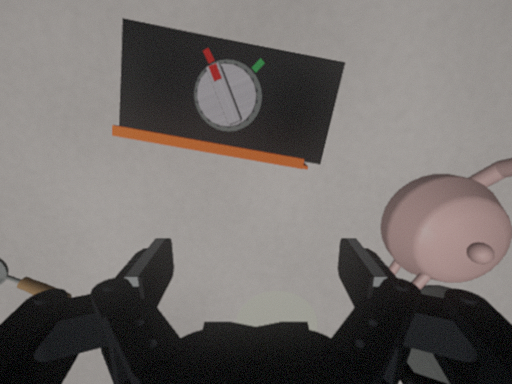

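The wrist view shows the whole case, with corners at (124,19), (344,63), (321,163) and (120,125). The collar is at (228,95), its wing's red dot at (214,72), the red mark at (208,55) and the green mark at (258,65). The wing is near the red mark.

Run:
```python
from h import *
p,im=load('w2');hsv=cv2.cvtColor(im,cv2.COLOR_BGR2HSV)
m=((hsv[...,2]<60)).astype(np.uint8);m[170:]=0
o=cv2.inRange(hsv,(3,150,120),(14,255,255))
for nm,mk,z in(('dark',m,36),('comb',o,43)):
    c=max(cv2.findContours(mk,0,2)[0],key=cv2.contourArea);h=cv2.approxPolyDP(cv2.convexHull(c),5,True)[:,0]
    print(nm,h.tolist(),ray(p,h,z)[:,:2].round(1).tolist())
    r=cv2.minAreaRect(ray(p,c.reshape(-1,2),z)[:,:2].astype(np.float32));print(r)
for n,z in(((228,95),58),((214,72),84),((214,72),58),((208,55),36),((258,65),36)):print(n,ray(p,n,z).round(1))
cv2.imwrite('pics/c2.png',cv2.resize(im[40:140,185:275],None,fx=6,fy=6,interpolation=cv2.INTER_CUBIC))
```

```text
dark [[123, 19], [343, 63], [319, 162], [120, 124]] [[713.6, -71.1], [747.7, -308.7], [637.2, -324.9], [605.9, -87.1]]
((675.4664916992188, -198.18478393554688), (112.7864761352539, 240.87887573242188), 8.088074684143066)
comb [[113, 126], [300, 158], [306, 168], [117, 135]] [[602.5, -83.0], [635.3, -299.8], [626.3, -310.9], [593.9, -89.2]]
((614.883544921875, -196.91195678710938), (11.51625919342041, 228.9376220703125), 8.164875984191895)
(228, 95) [[ 675.9 -200.    58. ]]
(214, 72) [[ 690.9 -184.1   84. ]]
(214, 72) [[ 692.9 -179.7   58. ]]
(208, 55) [[ 709.  -165.1   36. ]]
(258, 65) [[ 716.7 -220.2   36. ]]
```

View pics/c2.png

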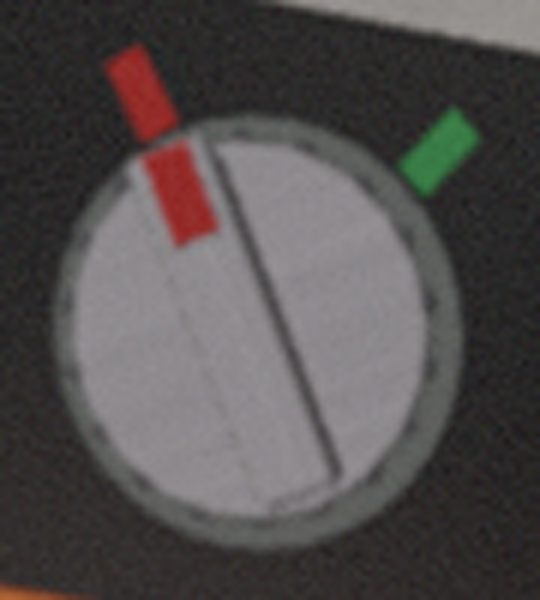

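The collar is at its locked mark, with the wing at about 44° in the world frame and the case yawed 8.1°. I move over the wing and turn to match it.

```bash
python3 -m handwheel '[{"dx":30,"dy":-10,"dz":10,"twist":-0.1},{"dx":60,"dy":-20,"dz":30,"twist":-0.2},{"dx":90,"dy":-30,"dz":60,"twist":-0.3},{"dx":90,"dy":-30,"dz":80,"twist":-0.4},{"dx":90,"dy":-30,"dz":100,"twist":-0.45}]' 1 60
python3 -m handwheel '[{"dx":0,"dy":0,"dz":0,"twist":0},{"dx":0,"dy":0,"dz":0,"twist":0}]'
```

```text
time_s: 2.25
tcp_pos: [674.7, -201.7, 129.3]
orientation: [-179.9, 0.1, 44.0]
ft_force: [0.3, -0.2, -0.3]
grip_width: 85.6
finger_force: 0.0
time_s: 2.45
tcp_pos: [674.5, -202.4, 131.4]
orientation: [-180.0, 0.0, 43.6]
ft_force: [-0.5, -0.2, 0.0]
grip_width: 85.2
finger_force: 0.0
```

```bash
python3 -m handwheel '[{"dx":2,"dy":-1,"dz":20,"twist":0},{"dx":2,"dy":-1,"dz":40,"twist":0},{"dx":2,"dy":-1,"dz":55,"twist":0},{"dx":2,"dy":-1,"dz":67,"twist":0},{"dx":2,"dy":-1,"dz":67,"twist":0}]' 1 60
python3 -m handwheel '[{"dx":0,"dy":0,"dz":0,"twist":0},{"dx":0,"dy":0,"dz":0,"twist":0},{"dx":0,"dy":0,"dz":0,"twist":0},{"dx":0,"dy":0,"dz":0,"twist":0},{"dx":0,"dy":0,"dz":0,"twist":0}]' 0 60
```

```text
time_s: 2.95
tcp_pos: [675.0, -199.4, 62.6]
orientation: [-179.9, 0.1, 43.7]
ft_force: [-0.3, -0.4, -0.3]
grip_width: 85.3
finger_force: 0.0
time_s: 3.45
tcp_pos: [673.8, -197.4, 65.2]
orientation: [-179.6, 0.1, 43.8]
ft_force: [-12.4, 7.1, 21.7]
grip_width: 12.4
finger_force: 52.3
```

```bash
python3 -m handwheel '[{"dx":0,"dy":-1.5,"dz":-2.5,"twist":0},{"dx":0,"dy":-1.5,"dz":-2.5,"twist":0},{"dx":0,"dy":-1.5,"dz":-2.5,"twist":0}]' 0 60
python3 -m handwheel '[{"dx":0,"dy":0,"dz":0,"twist":0.08},{"dx":0,"dy":0,"dz":0,"twist":0.16},{"dx":0,"dy":0,"dz":0,"twist":0.24},{"dx":0,"dy":0,"dz":0,"twist":0.32},{"dx":0,"dy":0,"dz":0,"twist":0.4}]' 0 60
```

```text
time_s: 3.75
tcp_pos: [673.8, -197.3, 65.5]
orientation: [-179.8, 0.1, 43.8]
ft_force: [-5.5, 3.4, -3.5]
grip_width: 12.3
finger_force: 59.3
time_s: 4.25
tcp_pos: [673.8, -197.4, 65.4]
orientation: [-179.8, 0.1, 20.7]
ft_force: [-3.6, 3.0, -4.2]
grip_width: 12.6
finger_force: 59.1
```

```bash
python3 -m handwheel '[{"dx":0,"dy":0,"dz":0,"twist":0.1},{"dx":0,"dy":0,"dz":0,"twist":0.2},{"dx":0,"dy":0,"dz":0,"twist":0.3},{"dx":0,"dy":0,"dz":0,"twist":0.4},{"dx":0,"dy":0,"dz":0,"twist":0.5}]' 0 60
python3 -m handwheel '[{"dx":0,"dy":0,"dz":0,"twist":0.1},{"dx":0,"dy":0,"dz":0,"twist":0.2},{"dx":0,"dy":0,"dz":0,"twist":0.3},{"dx":0,"dy":0,"dz":0,"twist":0.36},{"dx":0,"dy":0,"dz":0,"twist":0.36}]' 0 60
python3 -c "
from h import *
s=status.get_state();print(s['torque'],s['joint_positions'])"
```

```text
time_s: 4.75
tcp_pos: [673.8, -197.6, 65.5]
orientation: [-179.9, 0.2, -8.0]
ft_force: [-4.8, 2.5, -4.7]
grip_width: 12.2
finger_force: 59.1
time_s: 5.25
tcp_pos: [674.1, -197.7, 65.5]
orientation: [180.0, 0.2, -28.4]
ft_force: [-4.1, 2.4, -4.5]
grip_width: 12.7
finger_force: 59.1
[0.36111103 0.43634316 0.57186598] [-1.91274893e+01  2.27007022e+01  6.70810210e+01  7.86678634e-03
  9.03887343e+01  9.92559724e+01]
```

The collar met its stop at yaw −28°, which is the open mark. Now I release, rise, step back and look at the case.

```bash
python3 -m handwheel '[{"dx":0,"dy":0,"dz":0,"twist":0},{"dx":0,"dy":0,"dz":0,"twist":0},{"dx":0,"dy":0,"dz":-15,"twist":0},{"dx":0,"dy":0,"dz":-45,"twist":0},{"dx":0,"dy":0,"dz":-85,"twist":0}]' 0.6 60
python3 -m handwheel '[{"dx":-15,"dy":10,"dz":-30,"twist":-0.13},{"dx":-30,"dy":20,"dz":-60,"twist":-0.26},{"dx":-45,"dy":30,"dz":-80,"twist":-0.39},{"dx":-65,"dy":45,"dz":-80,"twist":-0.52},{"dx":-65,"dy":45,"dz":-80,"twist":-0.635}]'
python3 -m handwheel '[{"dx":0,"dy":0,"dz":0,"twist":0},{"dx":0,"dy":0,"dz":0,"twist":0}]'
python3 - <<'E'
from h import *
p,im=snap('w3');s=status.get_state();print(s['tcp_pos'],s['orientation'])
E
```

```text
time_s: 5.75
tcp_pos: [674.4, -198.3, 152.3]
orientation: [180.0, 0.1, -28.4]
ft_force: [0.7, 0.4, -0.0]
grip_width: 51.5
finger_force: 0.0
time_s: 6.25
tcp_pos: [595.1, -208.0, 236.7]
orientation: [179.8, -0.3, 8.2]
ft_force: [0.9, 0.2, 0.6]
grip_width: 51.3
finger_force: 0.0
time_s: 6.45
tcp_pos: [596.6, -207.1, 233.3]
orientation: [179.9, -0.1, 7.8]
ft_force: [-0.6, 0.0, 0.1]
grip_width: 51.4
finger_force: 0.0
[ 596.67023068 -206.95205649  232.69504753] [ 1.79959591e+02 -7.34757197e-02  7.80776219e+00]
```

View pics/w3.png

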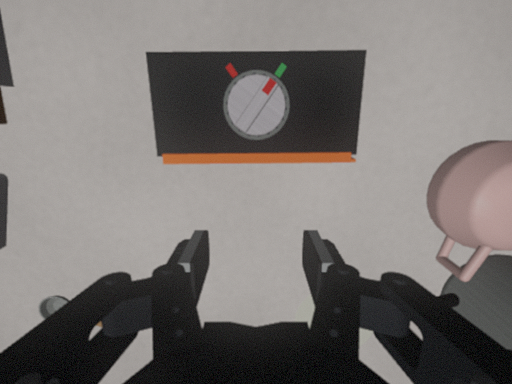

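The wing now points at the green mark, at image (280,70). The case corners are about (147,52), (366,51), (356,155) and (157,156). Next I measure the case and move to look over the drawers.

```bash
python3 - <<'E'
from h import *
p,im=load('w3');hsv=cv2.cvtColor(im,cv2.COLOR_BGR2HSV)
m=((hsv[...,2]<65)).astype(np.uint8);m[170:]=0;m[:,:120]=0;m[:,390:]=0
o=cv2.inRange(hsv,(3,150,120),(14,255,255))
for nm,mk,z in(('dark',m,36),('comb',o,43)):
    c=max(cv2.findContours(mk,0,2)[0],key=cv2.contourArea);h=cv2.approxPolyDP(cv2.convexHull(c),4,True)[:,0]
    print(nm,h.tolist(),ray(p,h,z)[:,:2].round(1).tolist())
print(ray(p,(256.5,104),58))
E
python3 -m handwheel '[{"dx":-7,"dy":-45,"dz":0,"twist":0},{"dx":-14,"dy":-90,"dz":0,"twist":0},{"dx":-21,"dy":-135,"dz":0,"twist":0},{"dx":-28,"dy":-180,"dz":0,"twist":0},{"dx":-35,"dy":-225,"dz":0,"twist":0}]'
python3 -m handwheel '[{"dx":-7,"dy":-45,"dz":0,"twist":0},{"dx":-14,"dy":-90,"dz":0,"twist":0},{"dx":-21,"dy":-135,"dz":0,"twist":0},{"dx":-31,"dy":-180,"dz":0,"twist":0.05},{"dx":-31,"dy":-225,"dz":0,"twist":0.14}]'
python3 -m handwheel '[{"dx":0,"dy":0,"dz":0,"twist":0},{"dx":0,"dy":0,"dz":0,"twist":0},{"dx":0,"dy":0,"dz":0,"twist":0}]'
python3 - <<'E'
from h import *
p,im=snap('w4');s=status.get_state();print(s['tcp_pos'],s['orientation'])
E
```

```text
dark [[364, 51], [355, 152], [158, 154], [147, 53]] [[747.5, -308.3], [637.9, -324.8], [603.1, -87.7], [713.1, -71.8]]
comb [[354, 160], [164, 162], [163, 154], [350, 152]] [[629.0, -323.2], [595.8, -97.4], [605.3, -95.8], [637.7, -316.3]]
[[ 676.30122629 -198.46802894   58.        ]]
time_s: 7.0
tcp_pos: [530.1, 12.8, 231.9]
orientation: [-180.0, -0.0, 7.8]
ft_force: [0.2, -0.1, -0.8]
grip_width: 51.0
finger_force: 0.0
time_s: 7.5
tcp_pos: [467.7, 231.6, 232.5]
orientation: [-180.0, -0.0, -0.3]
ft_force: [1.6, 0.1, 0.6]
grip_width: 51.1
finger_force: 0.0
time_s: 7.8
tcp_pos: [469.0, 229.0, 231.8]
orientation: [180.0, -0.0, -0.1]
ft_force: [1.1, 0.6, 0.1]
grip_width: 51.3
finger_force: 0.0
[469.14662472 228.68036494 231.8217931 ] [ 1.79977237e+02 -2.05142133e-03 -1.51720845e-01]
```

View pics/w4.png

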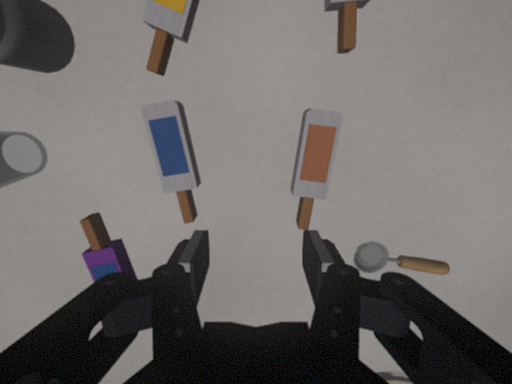

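The wrist view shows copper at (318,153) with its pull at (305,212), and blue (aluminium body) at (170,147) with its pull at (186,205). Yellow and green are at the top edge. The purple look-alike is at (105,260) and the spoon at (400,260).

```bash
cat >> h.py <<'E'
def drawer(p,im,col,near=None):
    """label minAreaRect in world at z=28 -> origin xy, yaw (sign by brown pull), pull grip xy"""
    hsv=cv2.cvtColor(im,cv2.COLOR_BGR2HSV)
    m=cv2.inRange(hsv,*RNG[col]);m=cv2.morphologyEx(m,cv2.MORPH_OPEN,np.ones((3,3)))
    out=[]
    for c in cv2.findContours(m,0,1)[0]:
        if cv2.contourArea(c)<(300 if im.shape[0]>0 else 0):continue
        W=ray(p,c.reshape(-1,2),28)[:,:2].astype(np.float32)
        r=cv2.minAreaRect(W);b=cv2.boxPoints(r)
        e=max((b[1]-b[0],b[2]-b[1]),key=np.linalg.norm);e=e/np.linalg.norm(e)
        o=W.mean(0)*0+np.array(r[0])
        best=None
        for s in(1,-1):
            q=o-s*e*80;uv=proj(p,[q[0],q[1],28])[0].round().astype(int)
            if 0<=uv[0]<512 and 0<=uv[1]<384:
                h=hsv[uv[1],uv[0]]
                if 5<=h[0]<=18 and h[1]>110:best=s
        if best is None:best=1 if e[0]>0 else -1;fl='?'
        else:fl=''
        e=e*best
        px=cv2.minAreaRect(c)[0]
        out.append((col+fl,np.round(px),np.round(r[1],1),o.round(1),round(float(np.degrees(np.arctan2(e[1],e[0]))),1),(o-83*e).round(1)))
    return out
def plan(o,yaw):
    """world target xy,yaw for TCP -> dx,dy,twist in current tool axes"""
    s=status.get_state();y=np.radians(s['orientation'][2]);d=np.array(o)-s['tcp_pos'][:2]
    return np.round([d[0]*np.cos(y)+d[1]*np.sin(y),d[0]*np.sin(y)-d[1]*np.cos(y),((np.degrees(y)-yaw+180)%360-180)*np.pi/180],3),s['tcp_pos'].round(1),s['orientation'].round(1)
E
python3 - <<'E'
from h import *
p,im=load('w4')
for c in RNG:
    for d in drawer(p,im,c):print(*d)
hsv=cv2.cvtColor(im,cv2.COLOR_BGR2HSV)
m=cv2.inRange(hsv,(5,100,50),(18,255,200))
for c in cv2.findContours(m,0,1)[0]:
    if cv2.contourArea(c)>150:
        print('brown',cv2.minAreaRect(c)[0],cv2.minAreaRect(ray(p,c.reshape(-1,2),28)[:,:2].astype(np.float32)))
E
```

```text
copper [318. 153.] [33.  68.5] [490.5 151.3] -7.4 [408.2 162. ]
copper? [156.  50.] [11.4 44. ] [606.4 339.1] -21.3 [529.1 369.2]
copper? [349.  24.] [43.8 12.3] [631.1 125.3] 3.4 [548.3 120.4]
blue [168. 146.] [67.  31.2] [499.8 334.8] 9.2 [417.8 321.5]
brown (424.7469787597656, 265.8328857421875) ((334.0473327636719, -6.795108795166016), (66.47892761230469, 14.403092384338379), 80.91830444335938)
brown (90.59793090820312, 234.15464782714844) ((382.9215087890625, 449.251220703125), (44.39583969116211, 13.805309295654297), 10.291029930114746)
brown (304.20269775390625, 213.2837677001953) ((411.373291015625, 163.57077026367188), (14.830978393554688, 43.343257904052734), 84.66759490966797)
brown (184.85296630859375, 206.4117889404297) ((421.4635009765625, 320.6981201171875), (42.018150329589844, 11.587125778198242), 9.081027030944824)
brown (317.61834716796875, 153.19448852539062) ((490.4819030761719, 151.39759826660156), (32.580101013183594, 68.14939880371094), 82.8045654296875)
brown (156.8352508544922, 50.09312438964844) ((606.0580444335938, 338.07574462890625), (13.519832611083984, 43.66055679321289), 68.75392150878906)
brown (346.6434631347656, 25.34558868408203) ((630.2671508789062, 127.92391967773438), (45.0252685546875, 17.99249267578125), 2.5326504707336426)
```

```bash
python3 -m handwheel '[{"dx":-20,"dy":22,"dz":20,"twist":0.04},{"dx":-40,"dy":44,"dz":50,"twist":0.08},{"dx":-59,"dy":66,"dz":90,"twist":0.125},{"dx":-59,"dy":66,"dz":130,"twist":0.125},{"dx":-59,"dy":66,"dz":160,"twist":0.125}]' 0.6 80
python3 -m handwheel '[{"dx":0,"dy":0,"dz":0,"twist":0},{"dx":0,"dy":0,"dz":0,"twist":0}]'
python3 -c "
from h import *
print(*plan((410,162.5),-7.4))"
```

```text
time_s: 8.35
tcp_pos: [408.9, 161.6, 69.6]
orientation: [180.0, 0.0, -7.4]
ft_force: [0.8, 0.6, 0.7]
grip_width: 51.1
finger_force: 0.0
time_s: 8.55
tcp_pos: [409.9, 162.9, 72.5]
orientation: [180.0, 0.0, -7.3]
ft_force: [1.2, 0.7, 1.1]
grip_width: 51.5
finger_force: 0.0
[0.159 0.422 0.001] [409.9 162.9  72.5] [180.    0.   -7.3]
```

```bash
python3 -m handwheel '[{"dx":0,"dy":0,"dz":20,"twist":0},{"dx":0,"dy":0,"dz":40,"twist":0},{"dx":0,"dy":0,"dz":55,"twist":0},{"dx":0,"dy":0,"dz":63,"twist":0},{"dx":0,"dy":0,"dz":63,"twist":0}]' 0.6 80
python3 -m handwheel '[{"dx":0,"dy":0,"dz":0,"twist":0},{"dx":0,"dy":0,"dz":0,"twist":0},{"dx":0,"dy":0,"dz":0,"twist":0},{"dx":0,"dy":0,"dz":0,"twist":0},{"dx":0,"dy":0,"dz":0,"twist":0}]' 0 80
```

```text
time_s: 9.05
tcp_pos: [409.6, 163.6, 8.7]
orientation: [180.0, 0.0, -7.2]
ft_force: [-0.2, 0.3, 0.5]
grip_width: 51.1
finger_force: 0.0
time_s: 9.55
tcp_pos: [410.4, 163.9, 10.2]
orientation: [-180.0, -0.1, -7.2]
ft_force: [-0.9, 0.2, 5.8]
grip_width: 12.2
finger_force: 81.9
```

Grip is good, with 80 N on the pull. I slide copper over to the rightmost bay and turn it to the case's yaw.

```bash
python3 -m handwheel '[{"dx":5,"dy":20,"dz":-1,"twist":-0.055},{"dx":10,"dy":40,"dz":-1,"twist":-0.11},{"dx":15,"dy":60,"dz":-1,"twist":-0.165},{"dx":20,"dy":80,"dz":-1,"twist":-0.22},{"dx":24,"dy":98,"dz":-1,"twist":-0.27}]' 0 80
python3 -m handwheel '[{"dx":-1,"dy":25,"dz":0,"twist":0},{"dx":-2,"dy":50,"dz":0,"twist":0},{"dx":-2,"dy":76,"dz":0,"twist":0},{"dx":-3,"dy":102,"dz":0,"twist":0},{"dx":-3,"dy":128,"dz":0,"twist":0}]' 0 80
python3 -m handwheel '[{"dx":-1,"dy":25,"dz":0,"twist":0},{"dx":-2,"dy":50,"dz":0,"twist":0},{"dx":-2,"dy":76,"dz":0,"twist":0},{"dx":-3,"dy":102,"dz":0,"twist":0},{"dx":-3,"dy":128,"dz":0,"twist":0}]' 0 80
python3 -m handwheel '[{"dx":-1,"dy":25,"dz":0,"twist":0},{"dx":-2,"dy":50,"dz":0,"twist":0},{"dx":-2,"dy":76,"dz":0,"twist":0},{"dx":-3,"dy":102,"dz":0,"twist":0},{"dx":-3,"dy":126,"dz":0,"twist":0}]' 0 80
python3 -m handwheel '[{"dx":0,"dy":0,"dz":0,"twist":0},{"dx":0,"dy":0,"dz":0,"twist":0}]'
python3 - <<'E'
from h import *
p,im=snap('w5');print(*plan((467.2,-315.6),8.2))
for d in drawer(p,im,'copper'):print(*d)
E
```

```text
time_s: 10.05
tcp_pos: [421.3, 63.1, 10.2]
orientation: [-179.9, -0.1, 8.4]
ft_force: [-0.3, 1.9, 2.9]
grip_width: 12.1
finger_force: 81.6
time_s: 10.55
tcp_pos: [436.6, -64.2, 10.2]
orientation: [-180.0, -0.1, 8.3]
ft_force: [-0.2, 3.2, 2.2]
grip_width: 11.8
finger_force: 81.5
time_s: 11.05
tcp_pos: [452.1, -191.3, 10.2]
orientation: [-180.0, -0.0, 8.3]
ft_force: [-0.6, 2.7, 3.6]
grip_width: 12.0
finger_force: 81.6
time_s: 11.55
tcp_pos: [467.2, -316.5, 10.2]
orientation: [-180.0, -0.0, 8.3]
ft_force: [-0.7, 4.2, 4.9]
grip_width: 11.8
finger_force: 81.7
time_s: 11.75
tcp_pos: [467.0, -316.6, 10.2]
orientation: [179.9, -0.0, 8.2]
ft_force: [0.1, -1.9, 2.9]
grip_width: 11.9
finger_force: 81.7
[ 0.199 -0.323  0.   ] [ 467.  -315.9   10.2] [180.   -0.    8.2]
copper [254. 246.] [32.  12.2] [ 474.5 -315.7] -171.9 [ 556.6 -304. ]
copper [258.  85.] [66.7 33.7] [ 545.9 -306.6] 7.8 [ 463.7 -317.8]
```

View pics/w5.png

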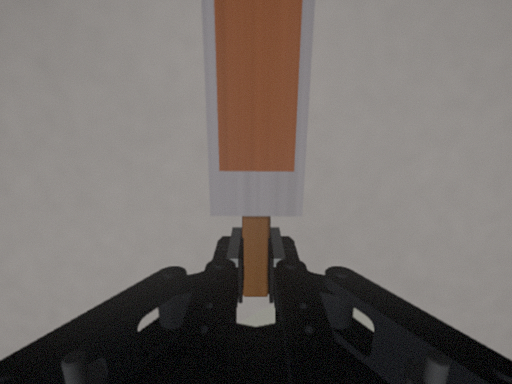

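The drawer sits straight in the grip, with its axis at column 256 in line with the fingers. I start the insertion slowly, watching the force.

```bash
python3 -m handwheel '[{"dx":8,"dy":-1,"dz":0,"twist":0},{"dx":16,"dy":-1,"dz":0,"twist":0},{"dx":24,"dy":-1,"dz":0,"twist":0},{"dx":30,"dy":-1,"dz":0,"twist":0},{"dx":36,"dy":-1,"dz":0,"twist":0}]' 0 80
python3 -m handwheel '[{"dx":4,"dy":0,"dz":0,"twist":0},{"dx":8,"dy":0,"dz":0,"twist":0},{"dx":12,"dy":0,"dz":0,"twist":0},{"dx":15,"dy":0,"dz":0,"twist":0},{"dx":15,"dy":0,"dz":0,"twist":0}]' 0 80
python3 -c "
from h import *
s=status.get_state();d=s['tcp_pos'][:2]-[673.5,-198];a=np.radians(8.2);print('case',d@[np.cos(a),np.sin(a)],d@[-np.sin(a),np.cos(a)],s['torque'],s['ft_force'])"
```

```text
time_s: 12.3
tcp_pos: [502.9, -308.8, 10.2]
orientation: [-180.0, 0.0, 8.3]
ft_force: [-4.5, -0.6, 6.4]
grip_width: 11.9
finger_force: 82.0
time_s: 12.8
tcp_pos: [518.1, -306.5, 10.2]
orientation: [-180.0, -0.0, 8.3]
ft_force: [-1.2, -0.7, 4.8]
grip_width: 11.8
finger_force: 81.9
case -169.28358580312036 -85.24277962276778 [-0.12121112  0.23699324 -0.06061703] [-1.23841168 -0.72711785  4.76990482]
```

The nose is 27 mm into the bay with no side force. Continuing.

```bash
python3 -m handwheel '[{"dx":8,"dy":0,"dz":0,"twist":0},{"dx":16,"dy":0,"dz":0,"twist":0},{"dx":24,"dy":0,"dz":0,"twist":0},{"dx":32,"dy":0,"dz":0,"twist":0},{"dx":40,"dy":0,"dz":0,"twist":0}]' 0 80
python3 -m handwheel '[{"dx":8,"dy":0,"dz":0,"twist":0},{"dx":16,"dy":0,"dz":0,"twist":0},{"dx":24,"dy":0,"dz":0,"twist":0},{"dx":30,"dy":0,"dz":0,"twist":0},{"dx":36,"dy":0,"dz":0,"twist":0}]' 0 80
python3 -m handwheel '[{"dx":2,"dy":0,"dz":0,"twist":0},{"dx":4,"dy":0,"dz":0,"twist":0},{"dx":6,"dy":0,"dz":0,"twist":0},{"dx":8,"dy":0,"dz":0,"twist":0},{"dx":10,"dy":0,"dz":0,"twist":0}]' 0 80
python3 -c "
from h import *
s=status.get_state();d=s['tcp_pos'][:2]-[673.5,-198];a=np.radians(8.2);print('case',d@[np.cos(a),np.sin(a)],d@[-np.sin(a),np.cos(a)],s['torque'],s['ft_force'])"
```

```text
time_s: 13.3
tcp_pos: [557.4, -300.9, 10.2]
orientation: [-180.0, 0.0, 8.3]
ft_force: [-4.4, -0.2, 5.3]
grip_width: 12.2
finger_force: 78.9
time_s: 13.8
tcp_pos: [592.9, -295.8, 10.2]
orientation: [-180.0, 0.0, 8.3]
ft_force: [-4.0, -1.2, 7.0]
grip_width: 11.8
finger_force: 78.7
time_s: 14.3
tcp_pos: [602.6, -294.5, 10.2]
orientation: [-180.0, 0.0, 8.3]
ft_force: [-4.4, -1.0, 6.2]
grip_width: 12.3
finger_force: 78.8
case -83.92954839121892 -85.35242532089102 [-0.2708545   0.59552263 -0.04840256] [-4.42695607 -0.97345678  6.17355145]
```

```bash
python3 -m handwheel '[{"dx":1,"dy":0,"dz":0,"twist":0},{"dx":2,"dy":0,"dz":0,"twist":0},{"dx":3,"dy":0,"dz":0,"twist":0},{"dx":4,"dy":0,"dz":0,"twist":0}]' 0 80
python3 -m handwheel '[{"dx":1,"dy":0,"dz":0,"twist":0},{"dx":2,"dy":0,"dz":0,"twist":0},{"dx":3,"dy":0,"dz":0,"twist":0}]' 0 80
```

```text
time_s: 14.7
tcp_pos: [605.9, -294.0, 10.2]
orientation: [-180.0, 0.1, 8.3]
ft_force: [-9.9, -0.5, 8.7]
grip_width: 12.4
finger_force: 79.2
time_s: 15.0
tcp_pos: [605.9, -294.0, 10.2]
orientation: [-179.9, 0.5, 8.2]
ft_force: [-21.9, -0.8, 14.3]
grip_width: 12.2
finger_force: 79.9
```

Copper is against the stop. I release, rise and go to look over green and yellow.

```bash
python3 -m handwheel '[{"dx":-1,"dy":0,"dz":0,"twist":0},{"dx":-3,"dy":0,"dz":0,"twist":0},{"dx":-3,"dy":0,"dz":0,"twist":0},{"dx":-3,"dy":0,"dz":-30,"twist":0},{"dx":-3,"dy":0,"dz":-75,"twist":0}]' 0.35 80
python3 -m handwheel '[{"dx":0,"dy":0,"dz":-45,"twist":0},{"dx":0,"dy":0,"dz":-90,"twist":0},{"dx":4,"dy":-15,"dz":-135,"twist":0},{"dx":4,"dy":-50,"dz":-145,"twist":0},{"dx":8,"dy":-92,"dz":-145,"twist":0}]'
python3 -m handwheel '[{"dx":4,"dy":-45,"dz":0,"twist":0},{"dx":8,"dy":-90,"dz":0,"twist":0},{"dx":12,"dy":-135,"dz":0,"twist":0},{"dx":16,"dy":-180,"dz":0,"twist":0},{"dx":20,"dy":-225,"dz":0,"twist":0}]'
python3 -m handwheel '[{"dx":4,"dy":-45,"dz":0,"twist":0},{"dx":8,"dy":-90,"dz":0,"twist":0},{"dx":12,"dy":-135,"dz":0,"twist":0.1},{"dx":12,"dy":-135,"dz":0,"twist":0.14},{"dx":12,"dy":-135,"dz":0,"twist":0.14}]'
python3 - <<'E'
from h import *
p,im=snap('w6');s=status.get_state();print(s['tcp_pos'],s['orientation'])
for c in RNG:
    for d in drawer(p,im,c):print(*d)
E
```

```text
time_s: 15.5
tcp_pos: [604.6, -292.8, 80.5]
orientation: [-179.7, 0.4, 8.3]
ft_force: [-0.0, -0.2, -0.6]
grip_width: 29.8
finger_force: 0.0
time_s: 16.0
tcp_pos: [602.0, -202.5, 233.5]
orientation: [179.8, -0.3, 8.1]
ft_force: [0.4, 1.0, -0.1]
grip_width: 30.1
finger_force: 0.0
time_s: 16.5
tcp_pos: [588.3, 25.6, 229.6]
orientation: [-180.0, -0.0, 8.3]
ft_force: [1.5, -0.1, 0.8]
grip_width: 29.8
finger_force: 0.0
time_s: 17.0
tcp_pos: [580.7, 160.5, 229.3]
orientation: [-180.0, 0.0, 0.4]
ft_force: [0.1, -0.3, 0.6]
grip_width: 30.0
finger_force: 0.0
[580.95448375 159.30437836 229.39761462] [1.79999357e+02 2.13178698e-02 3.70838449e-01]
green [283.  56.] [67.8 31.9] [711.3 129.8] 4.1 [628.5 123.9]
copper? [490. 157.] [13.1 48.8] [ 600.3 -127.3] -81.7 [588.3 -45.2]
copper? [285. 130.] [42.7 12.2] [631.2 124.6] 2.4 [548.3 121.1]
blue? [123. 230.] [67.5 31.3] [499.7 334.8] 9.5 [417.9 321. ]
yellow [125.  83.] [33.6 69.2] [681.  309.8] -21.8 [603.9 340.6]
```

Green's label is at (711,130) with yaw 4.1°. Going to its pull.

```bash
python3 -m handwheel '[{"dx":15,"dy":12,"dz":20,"twist":-0.02},{"dx":30,"dy":24,"dz":50,"twist":-0.04},{"dx":45,"dy":35,"dz":90,"twist":-0.065},{"dx":45,"dy":35,"dz":130,"twist":-0.065},{"dx":45,"dy":35,"dz":160,"twist":-0.065}]' 0.6 80
python3 -m handwheel '[{"dx":0,"dy":0,"dz":0,"twist":0},{"dx":0,"dy":0,"dz":0,"twist":0}]'
python3 -c "
from h import *
print(*plan((626,124.5),4.1))"
```

```text
time_s: 17.55
tcp_pos: [625.7, 121.6, 66.3]
orientation: [180.0, 0.2, 3.9]
ft_force: [0.5, 0.9, -0.5]
grip_width: 51.0
finger_force: 0.0
time_s: 17.75
tcp_pos: [626.3, 122.8, 70.1]
orientation: [180.0, 0.0, 3.9]
ft_force: [-0.2, 0.1, 0.8]
grip_width: 51.1
finger_force: 0.0
[-0.135 -1.758 -0.003] [626.3 122.8  70.1] [180.    0.    3.9]
```

```bash
python3 -m handwheel '[{"dx":0,"dy":-1.5,"dz":20,"twist":0},{"dx":0,"dy":-1.5,"dz":40,"twist":0},{"dx":0,"dy":-1.5,"dz":53,"twist":0},{"dx":0,"dy":-1.5,"dz":60,"twist":0},{"dx":0,"dy":-1.5,"dz":60,"twist":0}]' 0.6 80
python3 -m handwheel '[{"dx":0,"dy":0,"dz":0,"twist":0},{"dx":0,"dy":0,"dz":0,"twist":0},{"dx":0,"dy":0,"dz":0,"twist":0},{"dx":0,"dy":0,"dz":0,"twist":0},{"dx":0,"dy":0,"dz":-1,"twist":0}]' 0 80
python3 -m handwheel '[{"dx":-20,"dy":0,"dz":0,"twist":-0.015},{"dx":-42,"dy":0,"dz":0,"twist":-0.03},{"dx":-65,"dy":0,"dz":0,"twist":-0.045},{"dx":-88,"dy":0,"dz":0,"twist":-0.06},{"dx":-110,"dy":0,"dz":0,"twist":-0.075}]' 0 80
python3 -m handwheel '[{"dx":-20,"dy":0,"dz":0,"twist":0},{"dx":-42,"dy":0,"dz":0,"twist":0},{"dx":-65,"dy":0,"dz":0,"twist":0},{"dx":-88,"dy":0,"dz":0,"twist":0},{"dx":-110,"dy":0,"dz":0,"twist":0}]' 0 80
cat >> h.py <<'E'
def case():
    s=status.get_state();d=s['tcp_pos'][:2]-[673.5,-198];a=np.radians(8.2)
    print('case x,y',round(d@[np.cos(a),np.sin(a)],1),round(d@[-np.sin(a),np.cos(a)],1),'yaw',round(s['orientation'][2],1),'f',s['ft_force'].round(1),'grip',s['grip_width'],s['finger_force'],s['time_s'])
E
python3 -c "
from h import *
case()"
```

```text
time_s: 18.25
tcp_pos: [626.2, 125.0, 10.0]
orientation: [-180.0, -0.0, 3.9]
ft_force: [-0.8, -0.2, 0.5]
grip_width: 51.2
finger_force: 0.0
time_s: 18.75
tcp_pos: [626.6, 125.1, 11.4]
orientation: [-180.0, -0.1, 3.9]
ft_force: [0.9, 0.0, -0.5]
grip_width: 11.8
finger_force: 81.8
time_s: 19.25
tcp_pos: [516.2, 117.5, 11.4]
orientation: [180.0, -0.1, 8.3]
ft_force: [1.6, 0.1, 3.4]
grip_width: 12.1
finger_force: 82.0
time_s: 19.75
tcp_pos: [407.4, 101.7, 11.3]
orientation: [-180.0, -0.1, 8.2]
ft_force: [2.6, -0.0, 3.7]
grip_width: 12.1
finger_force: 82.0
case x,y -220.7 334.6 yaw 8.2 f [ 2.6 -0.   3.7] grip 12.067237363412577 82.02210903167725 19.75
```

```bash
python3 -m handwheel '[{"dx":0,"dy":24,"dz":0,"twist":0},{"dx":0,"dy":48,"dz":0,"twist":0},{"dx":0,"dy":72,"dz":0,"twist":0},{"dx":0,"dy":96,"dz":0,"twist":0},{"dx":0,"dy":120,"dz":0,"twist":0}]' 0 80
python3 -m handwheel '[{"dx":0,"dy":24,"dz":0,"twist":0},{"dx":0,"dy":48,"dz":0,"twist":0},{"dx":0,"dy":72,"dz":0,"twist":0},{"dx":0,"dy":96,"dz":0,"twist":0},{"dx":0,"dy":120,"dz":0,"twist":0}]' 0 80
python3 -m handwheel '[{"dx":0,"dy":24,"dz":0,"twist":0},{"dx":0,"dy":48,"dz":0,"twist":0},{"dx":0,"dy":72,"dz":0,"twist":0},{"dx":0,"dy":96,"dz":0,"twist":0},{"dx":0,"dy":122,"dz":0,"twist":0}]' 0 80
python3 -m handwheel '[{"dx":0,"dy":0,"dz":0,"twist":0},{"dx":0,"dy":0,"dz":0,"twist":0}]'
python3 - <<'E'
from h import *
p,im=snap('w7');case()
for d in drawer(p,im,'green'):print(*d)
E
```

```text
time_s: 20.25
tcp_pos: [425.0, -17.4, 11.3]
orientation: [-180.0, -0.1, 8.3]
ft_force: [-0.3, 2.7, 2.7]
grip_width: 12.0
finger_force: 82.1
time_s: 20.75
tcp_pos: [442.3, -136.3, 11.3]
orientation: [-180.0, -0.1, 8.3]
ft_force: [1.0, 2.2, 4.5]
grip_width: 12.0
finger_force: 82.1
time_s: 21.25
tcp_pos: [459.8, -256.8, 11.3]
orientation: [-179.9, -0.1, 8.3]
ft_force: [-0.3, 3.6, 4.4]
grip_width: 11.8
finger_force: 82.3
time_s: 21.45
tcp_pos: [459.7, -257.4, 11.4]
orientation: [179.9, -0.0, 8.2]
ft_force: [0.2, -3.0, 3.1]
grip_width: 12.1
finger_force: 82.2
case x,y -220.1 -27.7 yaw 8.2 f [ 0.1 -1.8  3.6] grip 11.68578146239107 82.21674084663391 21.5
green [256.  81.] [63.5 33.4] [ 540.4 -246.8] 7.9 [ 458.2 -258.3]
```

```bash
python3 -m handwheel '[{"dx":8,"dy":0,"dz":0,"twist":0},{"dx":16,"dy":0,"dz":0,"twist":0},{"dx":24,"dy":0,"dz":0,"twist":0},{"dx":30,"dy":0,"dz":0,"twist":0},{"dx":36,"dy":0,"dz":0,"twist":0}]' 0 80
python3 -m handwheel '[{"dx":4,"dy":0,"dz":0,"twist":0},{"dx":8,"dy":0,"dz":0,"twist":0},{"dx":12,"dy":0,"dz":0,"twist":0},{"dx":15,"dy":0,"dz":0,"twist":0},{"dx":15,"dy":0,"dz":0,"twist":0}]' 0 80
python3 -c "
from h import *
case()"
```

```text
time_s: 22.0
tcp_pos: [494.2, -250.8, 11.3]
orientation: [180.0, 0.2, 8.3]
ft_force: [-5.9, -3.4, 6.0]
grip_width: 12.2
finger_force: 82.6
time_s: 22.5
tcp_pos: [509.5, -248.7, 11.3]
orientation: [180.0, 0.1, 8.3]
ft_force: [-3.5, -3.5, 5.2]
grip_width: 12.0
finger_force: 82.4
case x,y -169.5 -26.8 yaw 8.3 f [-3.5 -3.5  5.2] grip 12.044112381226663 82.40711331367493 22.5
```

```bash
python3 -m handwheel '[{"dx":8,"dy":0.5,"dz":0,"twist":0},{"dx":16,"dy":0.5,"dz":0,"twist":0},{"dx":24,"dy":0.5,"dz":0,"twist":0},{"dx":32,"dy":0.5,"dz":0,"twist":0},{"dx":40,"dy":0.5,"dz":0,"twist":0}]' 0 80
python3 -m handwheel '[{"dx":8,"dy":0,"dz":0,"twist":0},{"dx":16,"dy":0,"dz":0,"twist":0},{"dx":24,"dy":0,"dz":0,"twist":0},{"dx":30,"dy":0,"dz":0,"twist":0},{"dx":36,"dy":0,"dz":0,"twist":0}]' 0 80
python3 -m handwheel '[{"dx":2,"dy":0,"dz":0,"twist":0},{"dx":4,"dy":0,"dz":0,"twist":0},{"dx":6,"dy":0,"dz":0,"twist":0},{"dx":8,"dy":0,"dz":0,"twist":0},{"dx":9,"dy":0,"dz":0,"twist":0}]' 0 80
python3 -c "
from h import *
case()"
```

```text
time_s: 23.0
tcp_pos: [548.9, -243.5, 11.4]
orientation: [180.0, 0.1, 8.3]
ft_force: [-5.2, -3.6, 6.0]
grip_width: 12.0
finger_force: 82.6
time_s: 23.5
tcp_pos: [584.4, -238.5, 11.3]
orientation: [180.0, 0.1, 8.3]
ft_force: [-5.6, -3.0, 6.4]
grip_width: 11.8
finger_force: 82.4
time_s: 24.0
tcp_pos: [593.1, -237.3, 11.4]
orientation: [179.9, 0.1, 8.3]
ft_force: [-5.2, -3.3, 5.6]
grip_width: 11.8
finger_force: 82.5
case x,y -85.2 -27.4 yaw 8.3 f [-5.2 -3.3  5.6] grip 11.805031167217361 82.48486161231995 24.0
```

```bash
python3 -m handwheel '[{"dx":1,"dy":0,"dz":0,"twist":0},{"dx":2,"dy":0,"dz":0,"twist":0},{"dx":3,"dy":0,"dz":0,"twist":0},{"dx":4,"dy":0,"dz":0,"twist":0}]' 0 80
python3 -m handwheel '[{"dx":1,"dy":0,"dz":0,"twist":0},{"dx":2,"dy":0,"dz":0,"twist":0},{"dx":3,"dy":0,"dz":0,"twist":0}]' 0 80
```

```text
time_s: 24.4
tcp_pos: [594.2, -237.1, 11.3]
orientation: [-180.0, 0.5, 8.2]
ft_force: [-19.5, -3.5, 12.6]
grip_width: 11.7
finger_force: 83.5
time_s: 24.7
tcp_pos: [594.2, -237.1, 11.3]
orientation: [-179.9, 0.9, 8.2]
ft_force: [-31.3, -3.8, 19.4]
grip_width: 12.2
finger_force: 84.3
```

Green is home. I release and go to blue.

```bash
python3 -m handwheel '[{"dx":-2,"dy":0,"dz":0,"twist":0},{"dx":-5,"dy":0,"dz":0,"twist":0},{"dx":-5,"dy":0,"dz":0,"twist":0},{"dx":-5,"dy":0,"dz":-30,"twist":0},{"dx":-5,"dy":0,"dz":-75,"twist":0}]' 0.35 80
python3 -m handwheel '[{"dx":0,"dy":0,"dz":-45,"twist":0},{"dx":0,"dy":0,"dz":-90,"twist":0},{"dx":-10,"dy":-20,"dz":-130,"twist":0},{"dx":-20,"dy":-60,"dz":-142,"twist":0},{"dx":-30,"dy":-105,"dz":-142,"twist":0}]'
python3 -m handwheel '[{"dx":-7,"dy":-45,"dz":0,"twist":0},{"dx":-14,"dy":-90,"dz":0,"twist":0},{"dx":-21,"dy":-135,"dz":0,"twist":0},{"dx":-28,"dy":-180,"dz":0,"twist":0},{"dx":-35,"dy":-225,"dz":0,"twist":0}]'
python3 -m handwheel '[{"dx":-7,"dy":-45,"dz":0,"twist":0},{"dx":-14,"dy":-90,"dz":0,"twist":0},{"dx":-15,"dy":-135,"dz":0,"twist":0},{"dx":-15,"dy":-180,"dz":0,"twist":0},{"dx":-15,"dy":-225,"dz":0,"twist":0}]'
python3 -m handwheel '[{"dx":0,"dy":0,"dz":0,"twist":0},{"dx":0,"dy":0,"dz":0,"twist":0}]'
python3 - <<'E'
from h import *
p,im=snap('w8');s=status.get_state();print(s['tcp_pos'],s['orientation'])
for c in RNG:
    for d in drawer(p,im,c):print(*d)
E
```

```text
time_s: 25.2
tcp_pos: [594.0, -235.4, 81.9]
orientation: [-179.7, 0.4, 8.3]
ft_force: [0.8, -0.2, -0.0]
grip_width: 29.6
finger_force: 0.0
time_s: 25.7
tcp_pos: [551.9, -137.0, 231.2]
orientation: [179.9, -0.3, 8.2]
ft_force: [0.2, 1.3, 0.4]
grip_width: 30.0
finger_force: 0.0
time_s: 26.2
tcp_pos: [483.4, 82.3, 227.7]
orientation: [-180.0, -0.0, 8.3]
ft_force: [0.3, 1.3, -0.3]
grip_width: 29.8
finger_force: 0.0
time_s: 26.7
tcp_pos: [436.2, 302.9, 227.8]
orientation: [-180.0, -0.0, 8.3]
ft_force: [0.5, 0.0, -0.2]
grip_width: 30.0
finger_force: 0.0
time_s: 26.9
tcp_pos: [436.5, 301.8, 227.2]
orientation: [180.0, 0.1, 8.4]
ft_force: [0.8, -0.8, -0.2]
grip_width: 30.3
finger_force: 0.0
[436.97101974 300.79070568 227.46230414] [1.79970237e+02 3.22807290e-02 8.31753552e+00]
blue [143. 249.] [58.4 32.8] [308.4 434.7] -166.8 [389.2 453.7]
blue [235. 114.] [67.  31.3] [499.8 334.7] 9.4 [418.  321.2]
```

```bash
python3 -m handwheel '[{"dx":-6,"dy":-8,"dz":20,"twist":-0.01},{"dx":-12,"dy":-16,"dz":50,"twist":-0.02},{"dx":-18,"dy":-24,"dz":90,"twist":-0.02},{"dx":-18,"dy":-24,"dz":130,"twist":-0.02},{"dx":-18,"dy":-24,"dz":160,"twist":-0.02}]' 0.6 80
python3 -m handwheel '[{"dx":0,"dy":0,"dz":0,"twist":0},{"dx":0,"dy":0,"dz":0,"twist":0}]'
python3 -c "
from h import *
print(*plan((415.5,322),9.4))"
```

```text
time_s: 27.45
tcp_pos: [415.6, 320.0, 65.2]
orientation: [179.9, 0.1, 9.3]
ft_force: [0.0, 0.1, -0.3]
grip_width: 51.2
finger_force: 0.0
time_s: 27.65
tcp_pos: [416.5, 320.8, 68.5]
orientation: [180.0, 0.0, 9.3]
ft_force: [0.9, -0.1, 0.6]
grip_width: 51.5
finger_force: 0.0
[-0.835 -1.315 -0.002] [416.5 320.8  68.5] [180.    0.    9.3]
```

```bash
python3 -m handwheel '[{"dx":0,"dy":-1,"dz":20,"twist":0},{"dx":0,"dy":-1,"dz":40,"twist":0},{"dx":0,"dy":-1,"dz":52,"twist":0},{"dx":0,"dy":-1,"dz":58,"twist":0},{"dx":0,"dy":-1,"dz":58,"twist":0}]' 0.6 80
python3 -m handwheel '[{"dx":0,"dy":0,"dz":0,"twist":0},{"dx":0,"dy":0,"dz":0,"twist":0},{"dx":0,"dy":0,"dz":0,"twist":0},{"dx":0,"dy":0,"dz":0,"twist":0},{"dx":0,"dy":0,"dz":-1,"twist":0}]' 0 80
python3 -m handwheel '[{"dx":-8,"dy":20,"dz":0,"twist":0.005},{"dx":-16,"dy":42,"dz":0,"twist":0.01},{"dx":-24,"dy":64,"dz":0,"twist":0.015},{"dx":-32,"dy":87,"dz":0,"twist":0.02},{"dx":-40,"dy":110,"dz":0,"twist":0.02}]' 0 80
python3 -m handwheel '[{"dx":0,"dy":22,"dz":0,"twist":0},{"dx":0,"dy":44,"dz":0,"twist":0},{"dx":0,"dy":66,"dz":0,"twist":0},{"dx":0,"dy":88,"dz":0,"twist":0},{"dx":0,"dy":110,"dz":0,"twist":0}]' 0 80
python3 -m handwheel '[{"dx":0,"dy":22,"dz":0,"twist":0},{"dx":0,"dy":44,"dz":0,"twist":0},{"dx":0,"dy":66,"dz":0,"twist":0},{"dx":0,"dy":88,"dz":0,"twist":0},{"dx":0,"dy":110,"dz":0,"twist":0}]' 0 80
python3 -m handwheel '[{"dx":0,"dy":22,"dz":0,"twist":0},{"dx":0,"dy":44,"dz":0,"twist":0},{"dx":0,"dy":66,"dz":0,"twist":0},{"dx":0,"dy":88,"dz":0,"twist":0},{"dx":0,"dy":110,"dz":0,"twist":0}]' 0 80
python3 -c "
from h import *
case()"
```

```text
time_s: 28.15
tcp_pos: [416.3, 322.7, 10.3]
orientation: [-180.0, -0.0, 9.4]
ft_force: [-0.7, -0.6, 0.2]
grip_width: 50.9
finger_force: 0.0
time_s: 28.65
tcp_pos: [416.2, 323.0, 11.2]
orientation: [-180.0, -0.1, 9.4]
ft_force: [0.3, 0.3, -2.2]
grip_width: 12.4
finger_force: 81.1
time_s: 29.15
tcp_pos: [394.4, 207.4, 11.1]
orientation: [-179.9, -0.1, 8.3]
ft_force: [1.1, 1.9, 3.0]
grip_width: 11.9
finger_force: 81.5
time_s: 29.65
tcp_pos: [410.3, 98.5, 11.2]
orientation: [-179.9, -0.1, 8.3]
ft_force: [-0.7, 1.3, 1.7]
grip_width: 11.6
finger_force: 81.6
time_s: 30.15
tcp_pos: [426.1, -10.3, 11.1]
orientation: [-179.9, -0.1, 8.3]
ft_force: [1.9, 2.9, 2.6]
grip_width: 11.9
finger_force: 81.6
time_s: 30.65
tcp_pos: [442.0, -119.2, 11.2]
orientation: [-179.9, -0.1, 8.3]
ft_force: [-0.1, 2.3, 2.9]
grip_width: 12.2
finger_force: 81.6
case x,y -217.9 111.0 yaw 8.3 f [-0.1  2.3  2.9] grip 12.1507995037101 81.64832711219788 30.65
```

```bash
python3 -m handwheel '[{"dx":0,"dy":22,"dz":0,"twist":0},{"dx":0,"dy":44,"dz":0,"twist":0},{"dx":0,"dy":66,"dz":0,"twist":0},{"dx":0,"dy":80.5,"dz":0,"twist":0},{"dx":0,"dy":80.5,"dz":0,"twist":0}]' 0 80
python3 -m handwheel '[{"dx":0,"dy":0,"dz":0,"twist":0},{"dx":0,"dy":0,"dz":0,"twist":0}]'
python3 - <<'E'
from h import *
p,im=snap('w9');case()
for d in drawer(p,im,'blue'):print(*d)
E
```

```text
time_s: 31.15
tcp_pos: [453.6, -200.4, 11.1]
orientation: [179.9, -0.0, 8.1]
ft_force: [0.6, -3.0, 2.6]
grip_width: 11.9
finger_force: 81.7
time_s: 31.35
tcp_pos: [453.4, -198.5, 11.1]
orientation: [179.9, -0.0, 8.2]
ft_force: [0.7, -3.0, 4.1]
grip_width: 11.8
finger_force: 81.8
case x,y -217.9 31.0 yaw 8.3 f [-0.3 -2.5  4.4] grip 12.128361930887735 81.76565051078796 31.4
blue [258.  81.] [63.4 33.3] [ 534.2 -188. ] 8.0 [ 452.  -199.6]
```

```bash
python3 -m handwheel '[{"dx":8,"dy":0.3,"dz":0,"twist":0},{"dx":16,"dy":0.3,"dz":0,"twist":0},{"dx":24,"dy":0.3,"dz":0,"twist":0},{"dx":30,"dy":0.3,"dz":0,"twist":0},{"dx":36,"dy":0.3,"dz":0,"twist":0}]' 0 80
python3 -m handwheel '[{"dx":4,"dy":0,"dz":0,"twist":0},{"dx":8,"dy":0,"dz":0,"twist":0},{"dx":12,"dy":0,"dz":0,"twist":0},{"dx":15,"dy":0,"dz":0,"twist":0},{"dx":15,"dy":0,"dz":0,"twist":0}]' 0 80
python3 -c "
from h import *
case()"
```

```text
time_s: 31.9
tcp_pos: [488.1, -193.2, 11.2]
orientation: [-180.0, 0.2, 8.3]
ft_force: [-6.3, -1.2, 8.2]
grip_width: 12.3
finger_force: 82.3
time_s: 32.4
tcp_pos: [503.3, -191.1, 11.1]
orientation: [180.0, 0.1, 8.3]
ft_force: [-3.1, -2.7, 6.5]
grip_width: 12.1
finger_force: 82.2
case x,y -167.5 31.1 yaw 8.3 f [-3.1 -2.7  6.5] grip 12.059857911279325 82.15068697929382 32.4
```

```bash
python3 -m handwheel '[{"dx":8,"dy":0.4,"dz":0,"twist":0},{"dx":16,"dy":0.4,"dz":0,"twist":0},{"dx":24,"dy":0.4,"dz":0,"twist":0},{"dx":32,"dy":0.4,"dz":0,"twist":0},{"dx":40,"dy":0.4,"dz":0,"twist":0}]' 0 80
python3 -m handwheel '[{"dx":8,"dy":0,"dz":0,"twist":0},{"dx":16,"dy":0,"dz":0,"twist":0},{"dx":24,"dy":0,"dz":0,"twist":0},{"dx":30,"dy":0,"dz":0,"twist":0},{"dx":35,"dy":0,"dz":0,"twist":0}]' 0 80
python3 -m handwheel '[{"dx":2,"dy":0,"dz":0,"twist":0},{"dx":4,"dy":0,"dz":0,"twist":0},{"dx":6,"dy":0,"dz":0,"twist":0},{"dx":8,"dy":0,"dz":0,"twist":0},{"dx":9,"dy":0,"dz":0,"twist":0}]' 0 80
python3 -c "
from h import *
case()"
```

```text
time_s: 32.9
tcp_pos: [542.6, -185.7, 11.1]
orientation: [-180.0, 0.1, 8.3]
ft_force: [-5.2, -2.8, 7.6]
grip_width: 11.9
finger_force: 82.3
time_s: 33.4
tcp_pos: [577.2, -180.9, 11.2]
orientation: [180.0, 0.2, 8.3]
ft_force: [-5.1, -3.0, 7.6]
grip_width: 11.7
finger_force: 82.2
time_s: 33.9
tcp_pos: [585.9, -179.7, 11.2]
orientation: [180.0, 0.2, 8.3]
ft_force: [-5.2, -2.5, 7.0]
grip_width: 11.9
finger_force: 82.2
case x,y -84.1 30.6 yaw 8.3 f [-5.2 -2.5  7. ] grip 11.888037679584231 82.20208525657654 33.9
```

```bash
python3 -m handwheel '[{"dx":1,"dy":0,"dz":0,"twist":0},{"dx":2,"dy":0,"dz":0,"twist":0},{"dx":3,"dy":0,"dz":0,"twist":0},{"dx":4,"dy":0,"dz":0,"twist":0}]' 0 80
python3 -m handwheel '[{"dx":1,"dy":0,"dz":0,"twist":0},{"dx":2,"dy":0,"dz":0,"twist":0},{"dx":3,"dy":0,"dz":0,"twist":0}]' 0 80
```

```text
time_s: 34.3
tcp_pos: [586.2, -179.6, 11.2]
orientation: [-180.0, 0.6, 8.2]
ft_force: [-24.1, -3.5, 16.8]
grip_width: 12.0
finger_force: 83.6
time_s: 34.6
tcp_pos: [586.3, -179.6, 11.2]
orientation: [-179.9, 1.0, 8.2]
ft_force: [-37.0, -3.9, 23.4]
grip_width: 12.1
finger_force: 84.5
```

Blue is home. Now yellow.

```bash
python3 -m handwheel '[{"dx":-2,"dy":0,"dz":0,"twist":0},{"dx":-6,"dy":0,"dz":0,"twist":0},{"dx":-6,"dy":0,"dz":0,"twist":0},{"dx":-6,"dy":0,"dz":-30,"twist":0},{"dx":-6,"dy":0,"dz":-75,"twist":0}]' 0.35 80
python3 -m handwheel '[{"dx":0,"dy":0,"dz":-45,"twist":0},{"dx":0,"dy":0,"dz":-90,"twist":0},{"dx":2,"dy":-20,"dz":-130,"twist":0},{"dx":5,"dy":-60,"dz":-142,"twist":0},{"dx":8,"dy":-105,"dz":-142,"twist":0}]'
python3 -m handwheel '[{"dx":4,"dy":-45,"dz":0,"twist":0},{"dx":8,"dy":-90,"dz":0,"twist":0},{"dx":12,"dy":-135,"dz":0,"twist":0},{"dx":16,"dy":-180,"dz":0,"twist":0},{"dx":20,"dy":-225,"dz":0,"twist":0}]'
python3 -m handwheel '[{"dx":4,"dy":-45,"dz":0,"twist":0},{"dx":8,"dy":-90,"dz":0,"twist":0.1},{"dx":12,"dy":-130,"dz":0,"twist":0.2},{"dx":15,"dy":-150,"dz":0,"twist":0.3},{"dx":15,"dy":-150,"dz":0,"twist":0.3}]'
python3 -m handwheel '[{"dx":0,"dy":0,"dz":0,"twist":0},{"dx":0,"dy":0,"dz":0,"twist":0}]'
python3 - <<'E'
from h import *
p,im=snap('w10');s=status.get_state();print(s['tcp_pos'],s['orientation'])
for c in RNG:
    for d in drawer(p,im,c):print(*d)
snap('t2','top');p,im=snap('s2','scene');
E
```

```text
time_s: 35.1
tcp_pos: [585.8, -178.2, 82.0]
orientation: [-179.7, 0.4, 8.3]
ft_force: [0.9, -1.0, 0.5]
grip_width: 29.7
finger_force: 0.0
time_s: 35.6
tcp_pos: [581.8, -74.1, 231.3]
orientation: [179.9, -0.3, 8.2]
ft_force: [1.0, 0.1, -0.5]
grip_width: 29.6
finger_force: 0.0
time_s: 36.1
tcp_pos: [567.8, 153.3, 227.5]
orientation: [-180.0, 0.0, 8.3]
ft_force: [0.8, -0.6, 0.9]
grip_width: 30.1
finger_force: 0.0
time_s: 36.6
tcp_pos: [560.5, 305.0, 226.5]
orientation: [-180.0, 0.1, -8.8]
ft_force: [0.0, -0.4, 0.3]
grip_width: 29.9
finger_force: 0.0
time_s: 36.8
tcp_pos: [561.8, 300.6, 227.7]
orientation: [180.0, 0.0, -8.9]
ft_force: [-0.6, 0.9, -0.8]
grip_width: 30.1
finger_force: 0.0
[561.91752773 300.39123552 227.85356416] [ 1.79992449e+02 -8.16885598e-03 -8.95745218e+00]
yellow [231.  69.] [33.2 69. ] [681.  309.9] -21.5 [603.8 340.4]
```

```bash
python3 -m handwheel '[{"dx":11,"dy":-15,"dz":20,"twist":0.07},{"dx":22,"dy":-31,"dz":50,"twist":0.14},{"dx":33,"dy":-47,"dz":90,"twist":0.219},{"dx":33,"dy":-47,"dz":130,"twist":0.219},{"dx":33,"dy":-47,"dz":160,"twist":0.219}]' 0.6 80
python3 -m handwheel '[{"dx":0,"dy":0,"dz":0,"twist":0},{"dx":0,"dy":0,"dz":0,"twist":0}]'
python3 -c "
from h import *
print(*plan((601.5,341.4),-21.5))"
```

```text
time_s: 37.45
tcp_pos: [601.1, 341.7, 64.3]
orientation: [179.9, 0.1, -21.5]
ft_force: [-0.0, 0.4, -0.5]
grip_width: 51.2
finger_force: 0.0
time_s: 37.65
tcp_pos: [601.7, 342.0, 68.2]
orientation: [180.0, 0.0, -21.5]
ft_force: [0.1, -0.5, 0.3]
grip_width: 51.2
finger_force: 0.0
[ 0.004  0.674 -0.001] [601.7 342.   68.2] [180.    0.  -21.5]
```

Run:
```python
import cv2,numpy as np
a=cv2.imread('pics/t2.png');b=cv2.imread('pics/s2.png')
cv2.imwrite('pics/v1.png',np.hstack([cv2.resize(a[110:200,235:345],(440,360),interpolation=2),cv2.resize(b[160:250,160:270],(360,360)[:2],interpolation=2)]))
```

```text
(no output)
```

View pics/v1.png

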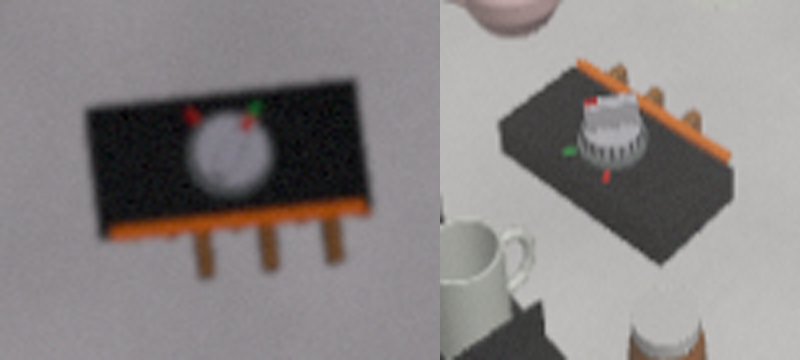

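The three pulls (copper, green, blue) stick out evenly at about (203,255), (268,248) and (333,240) in the crop. The left bay is free and the wing is at green. I grasp yellow and bring it over.

```bash
python3 -m handwheel '[{"dx":0,"dy":0.5,"dz":20,"twist":0},{"dx":0,"dy":0.5,"dz":40,"twist":0},{"dx":0,"dy":0.5,"dz":52,"twist":0},{"dx":0,"dy":0.5,"dz":58,"twist":0},{"dx":0,"dy":0.5,"dz":58,"twist":0}]' 0.6 80
python3 -m handwheel '[{"dx":0,"dy":0,"dz":0,"twist":0},{"dx":0,"dy":0,"dz":0,"twist":0},{"dx":0,"dy":0,"dz":0,"twist":0},{"dx":0,"dy":0,"dz":0,"twist":0},{"dx":0,"dy":0,"dz":-1,"twist":0}]' 0 80
python3 -m handwheel '[{"dx":-20,"dy":0,"dz":0,"twist":0},{"dx":-42,"dy":0,"dz":0,"twist":0},{"dx":-65,"dy":0,"dz":0,"twist":0},{"dx":-88,"dy":0,"dz":0,"twist":0},{"dx":-110,"dy":0,"dz":0,"twist":0}]' 0 80
python3 -m handwheel '[{"dx":-4,"dy":23,"dz":0,"twist":-0.104},{"dx":-8,"dy":46,"dz":0,"twist":-0.208},{"dx":-12,"dy":69,"dz":0,"twist":-0.312},{"dx":-16,"dy":92,"dz":0,"twist":-0.416},{"dx":-19,"dy":115,"dz":0,"twist":-0.518}]' 0 80
python3 -m handwheel '[{"dx":-11,"dy":21,"dz":0,"twist":0},{"dx":-22,"dy":42,"dz":0,"twist":0},{"dx":-33,"dy":63,"dz":0,"twist":0},{"dx":-44,"dy":84,"dz":0,"twist":0},{"dx":-56,"dy":105,"dz":0,"twist":0}]' 0 80
python3 - <<'E'
from h import *
p,im=snap('w11');case()
for d in drawer(p,im,'yellow'):print(*d)
E
```

```text
time_s: 38.15
tcp_pos: [601.7, 342.2, 10.4]
orientation: [-180.0, -0.0, -21.5]
ft_force: [-0.5, 0.6, -1.1]
grip_width: 51.1
finger_force: 0.0
time_s: 38.65
tcp_pos: [601.9, 342.4, 11.5]
orientation: [-179.9, -0.1, -21.5]
ft_force: [1.1, 0.5, -0.6]
grip_width: 11.9
finger_force: 81.7
time_s: 39.15
tcp_pos: [499.0, 382.7, 11.4]
orientation: [-179.9, -0.1, -21.5]
ft_force: [1.9, 0.1, 3.3]
grip_width: 12.0
finger_force: 82.0
time_s: 39.65
tcp_pos: [439.2, 282.4, 11.4]
orientation: [-179.9, -0.1, 8.5]
ft_force: [1.1, 2.3, 2.8]
grip_width: 11.4
finger_force: 82.1
time_s: 40.15
tcp_pos: [398.9, 170.3, 11.4]
orientation: [-179.9, -0.1, 8.2]
ft_force: [1.7, 2.2, 3.6]
grip_width: 11.7
finger_force: 82.0
case x,y -220.6 401.3 yaw 8.2 f [-1.1 -3.6  3.4] grip 11.907778241531895 82.38629221916199 40.2
yellow [256.  80.] [63.  33.9] [479.9 181. ] 8.0 [397.7 169.4]
```

```bash
python3 -m handwheel '[{"dx":0,"dy":21,"dz":0,"twist":0},{"dx":0,"dy":42,"dz":0,"twist":0},{"dx":0,"dy":63,"dz":0,"twist":0},{"dx":0,"dy":84,"dz":0,"twist":0},{"dx":0,"dy":105,"dz":0,"twist":0}]' 0 80
python3 -m handwheel '[{"dx":0,"dy":21,"dz":0,"twist":0},{"dx":0,"dy":42,"dz":0,"twist":0},{"dx":0,"dy":63,"dz":0,"twist":0},{"dx":0,"dy":84,"dz":0,"twist":0},{"dx":0,"dy":105,"dz":0,"twist":0}]' 0 80
python3 -m handwheel '[{"dx":0,"dy":21,"dz":0,"twist":0},{"dx":0,"dy":42,"dz":0,"twist":0},{"dx":0,"dy":63,"dz":0,"twist":0},{"dx":0,"dy":84,"dz":0,"twist":0},{"dx":0,"dy":102.5,"dz":0,"twist":0}]' 0 80
python3 -m handwheel '[{"dx":0,"dy":0,"dz":0,"twist":0},{"dx":0,"dy":0,"dz":0,"twist":0}]'
python3 - <<'E'
from h import *
p,im=snap('w12');case()
for d in drawer(p,im,'yellow'):print(*d)
E
```

```text
time_s: 40.7
tcp_pos: [414.1, 66.6, 11.4]
orientation: [-179.9, -0.1, 8.2]
ft_force: [0.8, 2.4, 3.1]
grip_width: 11.6
finger_force: 82.1
time_s: 41.2
tcp_pos: [429.1, -37.4, 11.4]
orientation: [-179.9, -0.1, 8.2]
ft_force: [0.4, 2.0, 3.5]
grip_width: 12.0
finger_force: 82.1
time_s: 41.7
tcp_pos: [443.7, -139.1, 11.4]
orientation: [-180.0, -0.1, 8.2]
ft_force: [0.2, 2.7, 5.3]
grip_width: 11.7
finger_force: 82.2
time_s: 41.9
tcp_pos: [443.7, -139.2, 11.4]
orientation: [179.9, -0.1, 8.1]
ft_force: [-0.9, -2.7, 3.7]
grip_width: 11.8
finger_force: 82.3
case x,y -219.1 91.4 yaw 8.2 f [ 1.2 -3.5  3.8] grip 11.875366469477273 82.29955315589905 41.95
yellow [257.  80.] [63.  33.9] [ 524.7 -129. ] 7.9 [ 442.5 -140.3]
```

```bash
python3 -m handwheel '[{"dx":0,"dy":2.5,"dz":0,"twist":0},{"dx":10,"dy":2.5,"dz":0,"twist":0},{"dx":20,"dy":2.5,"dz":0,"twist":0},{"dx":29,"dy":2.5,"dz":0,"twist":0},{"dx":36,"dy":2.5,"dz":0,"twist":0}]' 0 80
python3 -m handwheel '[{"dx":4,"dy":0,"dz":0,"twist":0},{"dx":8,"dy":0,"dz":0,"twist":0},{"dx":12,"dy":0,"dz":0,"twist":0},{"dx":15,"dy":0,"dz":0,"twist":0},{"dx":15,"dy":0,"dz":0,"twist":0}]' 0 80
python3 -c "
from h import *
case()"
```

```text
time_s: 42.45
tcp_pos: [478.4, -135.5, 11.4]
orientation: [180.0, 0.2, 8.2]
ft_force: [-6.9, -3.0, 9.3]
grip_width: 11.9
finger_force: 83.1
time_s: 42.95
tcp_pos: [493.5, -133.4, 11.4]
orientation: [180.0, 0.1, 8.2]
ft_force: [-4.5, -3.5, 6.5]
grip_width: 11.9
finger_force: 82.8
case x,y -168.9 89.6 yaw 8.2 f [-4.5 -3.5  6.5] grip 11.89332758944436 82.76487708091736 42.95
```

```bash
python3 -m handwheel '[{"dx":8,"dy":0.6,"dz":0,"twist":0},{"dx":16,"dy":0.6,"dz":0,"twist":0},{"dx":24,"dy":0.6,"dz":0,"twist":0},{"dx":32,"dy":0.6,"dz":0,"twist":0},{"dx":40,"dy":0.6,"dz":0,"twist":0}]' 0 80
python3 -m handwheel '[{"dx":8,"dy":0,"dz":0,"twist":0},{"dx":16,"dy":0,"dz":0,"twist":0},{"dx":24,"dy":0,"dz":0,"twist":0},{"dx":30,"dy":0,"dz":0,"twist":0},{"dx":35,"dy":0,"dz":0,"twist":0}]' 0 80
python3 -m handwheel '[{"dx":2,"dy":0,"dz":0,"twist":0},{"dx":4,"dy":0,"dz":0,"twist":0},{"dx":6,"dy":0,"dz":0,"twist":0},{"dx":8,"dy":0,"dz":0,"twist":0},{"dx":10,"dy":0,"dz":0,"twist":0}]' 0 80
python3 -c "
from h import *
case()"
```

```text
time_s: 43.45
tcp_pos: [532.9, -128.3, 11.4]
orientation: [180.0, 0.2, 8.2]
ft_force: [-7.1, -3.2, 9.0]
grip_width: 11.9
finger_force: 82.9
time_s: 43.95
tcp_pos: [567.4, -123.6, 11.4]
orientation: [179.9, 0.2, 8.2]
ft_force: [-6.6, -5.3, 7.7]
grip_width: 12.0
finger_force: 82.9
time_s: 44.45
tcp_pos: [576.8, -122.3, 11.4]
orientation: [179.9, 0.2, 8.2]
ft_force: [-15.1, -5.7, 12.8]
grip_width: 12.0
finger_force: 83.4
case x,y -84.9 88.7 yaw 8.2 f [-15.1  -5.7  12.8] grip 12.036684997712113 83.43334794044495 44.45
```

```bash
python3 -m handwheel '[{"dx":1,"dy":0,"dz":0,"twist":0},{"dx":2,"dy":0,"dz":0,"twist":0},{"dx":3,"dy":0,"dz":0,"twist":0},{"dx":4,"dy":0,"dz":0,"twist":0}]' 0 80
python3 -m handwheel '[{"dx":-3,"dy":0,"dz":0,"twist":0},{"dx":-6,"dy":0,"dz":0,"twist":0},{"dx":-6,"dy":0,"dz":0,"twist":0},{"dx":-6,"dy":0,"dz":-30,"twist":0},{"dx":-6,"dy":0,"dz":-75,"twist":0}]' 0.35 80
python3 -m handwheel '[{"dx":0,"dy":0,"dz":-45,"twist":0},{"dx":0,"dy":20,"dz":-90,"twist":0},{"dx":0,"dy":50,"dz":-130,"twist":0},{"dx":10,"dy":88,"dz":-142,"twist":0},{"dx":10,"dy":88,"dz":-142,"twist":0}]'
python3 -m handwheel '[{"dx":0,"dy":0,"dz":0,"twist":0},{"dx":0,"dy":0,"dz":0,"twist":0}]'
python3 - <<'E'
from h import *
p,im=snap('w13');case();print(status.get_state()['tcp_pos'])
hsv=cv2.cvtColor(im,cv2.COLOR_BGR2HSV);m=cv2.inRange(hsv,(5,100,50),(18,255,220))
cv2.imwrite('pics/w13b.png',cv2.resize(im[:260],(800,406),interpolation=2))
E
```

```text
time_s: 44.85
tcp_pos: [576.8, -122.3, 11.4]
orientation: [-180.0, 0.7, 8.2]
ft_force: [-28.9, -5.8, 20.3]
grip_width: 12.1
finger_force: 84.5
time_s: 45.35
tcp_pos: [574.1, -121.3, 82.2]
orientation: [-179.8, 0.4, 8.2]
ft_force: [-0.2, -1.4, 0.9]
grip_width: 29.5
finger_force: 0.0
time_s: 45.85
tcp_pos: [600.3, -211.9, 229.8]
orientation: [179.8, -0.2, 8.0]
ft_force: [-0.3, 0.4, -1.1]
grip_width: 29.8
finger_force: 0.0
time_s: 46.05
tcp_pos: [598.5, -207.3, 226.4]
orientation: [-179.9, 0.1, 8.2]
ft_force: [-0.2, 0.7, 0.4]
grip_width: 29.6
finger_force: 0.0
case x,y -75.6 1.7 yaw 8.3 f [ 0.3 -0.5  0.3] grip 29.842192481546757 0.0 46.1
[ 598.46208509 -207.11596445  226.5938164 ]
```

View pics/w13b.png

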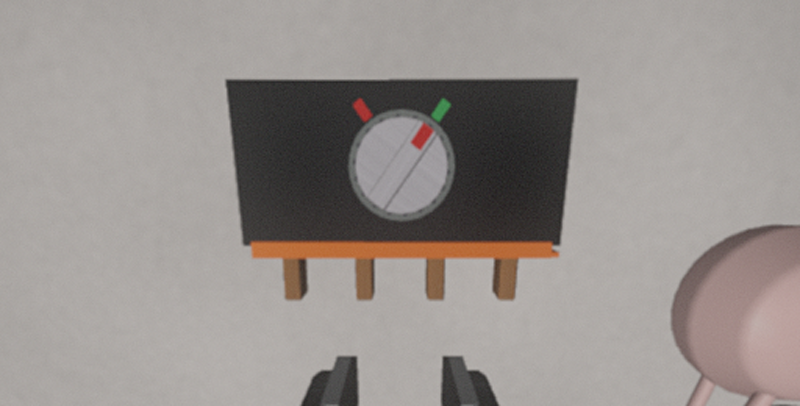

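All four pulls end on the same line (row 298), so all four drawers are home, and the wing is still at green. Now I go to lock the collar.

```bash
python3 -m handwheel '[{"dx":20,"dy":0,"dz":10,"twist":0.13},{"dx":40,"dy":1,"dz":30,"twist":0.26},{"dx":60,"dy":1,"dz":60,"twist":0.39},{"dx":76,"dy":1.5,"dz":85,"twist":0.52},{"dx":76,"dy":1.5,"dz":100,"twist":0.63}]' 0.8 60
python3 -m handwheel '[{"dx":0,"dy":0,"dz":0,"twist":0},{"dx":0,"dy":0,"dz":0,"twist":0}]'
python3 -c "
from h import *
print(*plan((674,-197.6),-28.2))"
```

```text
time_s: 46.6
tcp_pos: [674.3, -196.6, 123.3]
orientation: [180.0, 0.3, -28.1]
ft_force: [-1.0, -0.3, 0.1]
grip_width: 68.3
finger_force: 0.0
time_s: 46.8
tcp_pos: [673.9, -198.2, 127.8]
orientation: [180.0, 0.0, -27.7]
ft_force: [0.1, -0.1, 0.9]
grip_width: 68.3
finger_force: 0.0
[-0.14  -0.562  0.009] [ 673.9 -198.2  127.8] [180.    0.  -27.7]
```

```bash
python3 -m handwheel '[{"dx":0,"dy":-0.5,"dz":20,"twist":0.01},{"dx":0,"dy":-0.5,"dz":40,"twist":0.01},{"dx":0,"dy":-0.5,"dz":54,"twist":0.01},{"dx":0,"dy":-0.5,"dz":61,"twist":0.01},{"dx":0,"dy":-0.5,"dz":61,"twist":0.01}]' 0.8 60
python3 -m handwheel '[{"dx":0,"dy":0,"dz":0,"twist":0},{"dx":0,"dy":0,"dz":0,"twist":0},{"dx":0,"dy":0,"dz":0,"twist":0},{"dx":0,"dy":0,"dz":0,"twist":0},{"dx":0,"dy":0,"dz":0,"twist":0}]' 0 60
python3 -m handwheel '[{"dx":0,"dy":0,"dz":0,"twist":-0.08},{"dx":0,"dy":0,"dz":0,"twist":-0.16},{"dx":0,"dy":0,"dz":0,"twist":-0.24},{"dx":0,"dy":0,"dz":0,"twist":-0.32},{"dx":0,"dy":0,"dz":0,"twist":-0.4}]' 0 60
python3 -c "
from h import *
print(status.get_state()['torque'])"
```

```text
time_s: 47.3
tcp_pos: [674.0, -198.5, 66.3]
orientation: [180.0, 0.1, -28.4]
ft_force: [-0.6, -0.1, -0.9]
grip_width: 68.1
finger_force: 0.0
time_s: 47.8
tcp_pos: [675.0, -198.3, 67.9]
orientation: [-179.9, -0.1, -28.4]
ft_force: [0.7, 2.1, 3.9]
grip_width: 12.5
finger_force: 61.4
time_s: 48.3
tcp_pos: [675.2, -197.7, 67.9]
orientation: [-179.9, -0.1, -5.4]
ft_force: [1.5, 4.4, 3.7]
grip_width: 12.2
finger_force: 61.2
[ 0.55377391 -0.16815141 -0.14062083]
```

```bash
python3 -m handwheel '[{"dx":0,"dy":0,"dz":0,"twist":-0.1},{"dx":0,"dy":0,"dz":0,"twist":-0.2},{"dx":0,"dy":0,"dz":0,"twist":-0.3},{"dx":0,"dy":0,"dz":0,"twist":-0.4},{"dx":0,"dy":0,"dz":0,"twist":-0.5}]' 0 60
python3 -m handwheel '[{"dx":0,"dy":0,"dz":0,"twist":-0.1},{"dx":0,"dy":0,"dz":0,"twist":-0.2},{"dx":0,"dy":0,"dz":0,"twist":-0.3},{"dx":0,"dy":0,"dz":0,"twist":-0.37},{"dx":0,"dy":0,"dz":0,"twist":-0.37}]' 0 60
python3 -c "
from h import *
print(status.get_state()['torque'])"
```

```text
time_s: 48.8
tcp_pos: [675.1, -196.9, 67.9]
orientation: [-179.9, -0.1, 23.4]
ft_force: [0.4, 6.2, 4.9]
grip_width: 12.4
finger_force: 61.3
time_s: 49.3
tcp_pos: [674.8, -196.4, 67.9]
orientation: [-179.9, -0.2, 44.4]
ft_force: [-2.0, 6.8, 4.8]
grip_width: 12.4
finger_force: 61.5
[ 1.20805841  0.23465587 -0.33421238]
```

```bash
python3 -m handwheel '[{"dx":0,"dy":0,"dz":0,"twist":-0.02},{"dx":0,"dy":0,"dz":0,"twist":-0.04},{"dx":0,"dy":0,"dz":0,"twist":-0.04}]' 0 60
python3 -c "
from h import *
print(status.get_state()['torque'])"
python3 -m handwheel '[{"dx":0,"dy":0,"dz":0,"twist":0},{"dx":0,"dy":0,"dz":0,"twist":0},{"dx":0,"dy":0,"dz":-15,"twist":0},{"dx":0,"dy":0,"dz":-45,"twist":0},{"dx":0,"dy":0,"dz":-85,"twist":0}]' 0.6 60
python3 -m handwheel '[{"dx":-18,"dy":10,"dz":-30,"twist":0.12},{"dx":-36,"dy":20,"dz":-60,"twist":0.24},{"dx":-54,"dy":30,"dz":-80,"twist":0.36},{"dx":-68,"dy":38,"dz":-80,"twist":0.48},{"dx":-68,"dy":38,"dz":-80,"twist":0.63}]'
python3 -m handwheel '[{"dx":0,"dy":0,"dz":0,"twist":0},{"dx":0,"dy":0,"dz":0,"twist":0}]'
python3 - <<'E'
from h import *
p,im=snap('w14');case()
t,ti=snap('t3','top')
a=cv2.resize(im[:200],(800,312),interpolation=2);b=cv2.resize(ti[60:260],(640,250),interpolation=2)
cv2.imwrite('pics/fin.png',np.vstack([a,cv2.copyMakeBorder(b,0,0,0,160,0)]))
E
```

```text
time_s: 49.6
tcp_pos: [674.8, -196.4, 68.0]
orientation: [-179.9, -0.2, 46.5]
ft_force: [-1.2, 8.0, 5.2]
grip_width: 12.5
finger_force: 65.3
[ 1.33773205  0.13462389 -1.36023106]
time_s: 50.1
tcp_pos: [673.2, -198.7, 150.9]
orientation: [-179.8, 0.1, 46.5]
ft_force: [1.0, -0.2, 0.8]
grip_width: 51.1
finger_force: 0.0
time_s: 50.6
tcp_pos: [654.6, -277.2, 234.5]
orientation: [179.8, -0.1, 10.0]
ft_force: [0.7, 0.4, -0.7]
grip_width: 51.1
finger_force: 0.0
time_s: 50.8
tcp_pos: [655.2, -274.2, 232.3]
orientation: [180.0, -0.0, 10.7]
ft_force: [-0.1, -0.3, -0.2]
grip_width: 51.1
finger_force: 0.0
case x,y -28.9 -72.6 yaw 10.7 f [-1.4  1.2 -0.6] grip 50.96977331320709 0.0 50.85
```

View pics/fin.png

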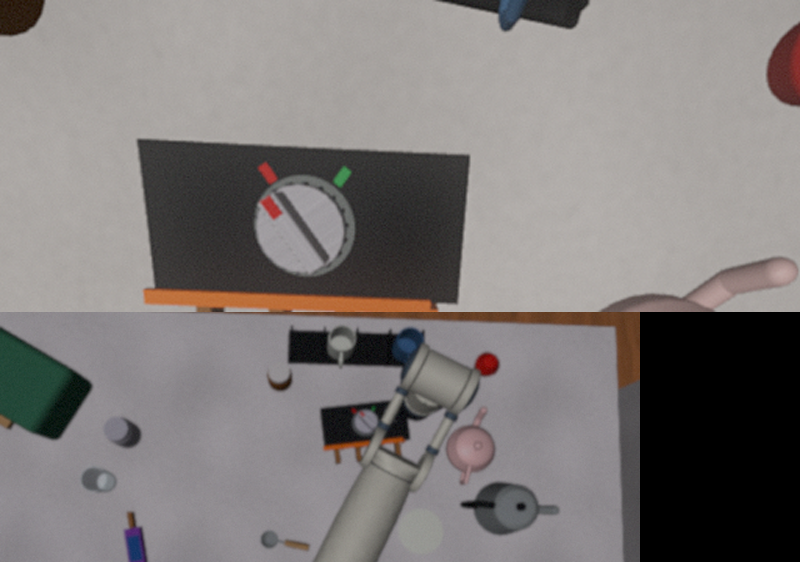

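The wing points at the red mark, the comb has shifted sideways, and torque climbed to 1.36 N m against the stop. The pulls stick out under the comb and the bystanders stand where they were. Nothing touches the robot, so I hand in.

```bash
python3 -c "
from h import *
print(env.hand_in())"
```

```text
the job is handed in; nothing more can be done
None
```

All four tea drawers are fully home, each in its own bay, the collar is locked at its red mark, and the job was handed in at about 51 s; the kettle, teapot, tumbler, tin, sugar jar, saucer and purple look-alike were not touched.

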